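# Sort the left and right wrist boards from the drying rack into their trays

### The job

Two washed wrist boards, a left-hand and a right-hand one, stand on edge in the drying rack: lay the left-hand board in the enamelled tray on the robot's left and the right-hand board in the tray on its right, each flat on the tray's floor on its back, channel up. The enamel chips, so a board goes into a tray already lying level, never on edge to be tipped over in there, and is let go only when it rests on the floor; the rubber mat beside the rack is the place to lay it over first and take it again. Leave everything else where it stands.

Things in the scene. Friction and masses are not known exactly. Their poses are not given: they have to be found in the camera images.
- left_board_center (a point): LEFT-hand wrist board: grey plastic arm rest, 190 x 60 x 30 mm plus thumb rest, 0.2 kg. Looking into its channel, hand end away from you, the thumb rest is on the right. Point: centre of the 190 x 60 x 30 outline. y: to the hand end; z: to the thumb side; channel faces -x (up when lying right), back at x = +15 mm. Starts on edge in a rack slot, z up, y roughly away from the robot.
- right_board_center (a point): RIGHT-hand wrist board: grey plastic arm rest, 190 x 60 x 30 mm plus thumb rest, 0.2 kg. Looking into its channel, hand end away from you, the thumb rest is on the left. Point: centre of the 190 x 60 x 30 outline. y: to the hand end; z: to the thumb side; channel faces +x (up when lying right), back at x = -15 mm. Starts on edge in a rack slot, z up, y roughly away from the robot.
- left_board: Left board. Back plate 8 mm thick (x from +7 to +15 mm), 6 mm lips rise 22 mm from it: along the whole side away from the thumb; on the thumb side only y = -95 to -22 mm. Bare plate edge at y = -22 to 42 mm: pinch it there. Thumb rest: y = 43 to 93, 34 mm out. Palm pad: y = 50 to 90. Stands on its lip; tips on to its back if leaned over 20 deg. Origin: on the long lip, 30 mm in -z from the centre.
- right_board: Right board. Back plate 8 mm thick (x from -7 to -15 mm), 6 mm lips rise 22 mm from it: along the whole side away from the thumb; on the thumb side only y = -95 to -22 mm. Bare plate edge at y = -22 to 42 mm: pinch it there. Thumb rest: y = 43 to 93, 34 mm out. Palm pad: y = 50 to 90. Stands on its lip; tips on to its back if leaned over 20 deg. Origin: on the long lip, 30 mm in -z from the centre.
- rack: Fixed drying rack of 6 mm wire on a white sheet, 230 (x) x 190 mm (y). Two slots along its x, at y = +50 and -50 mm, a board in each, either way; the boards stand on cross wires 20 mm above the worktop. Beside each slot, 37 mm apart, wire loops 57 mm high at x = -60 and +60 mm (26 mm long); the middle is open. Origin under its centre.
- left_tray_floor (a point): Tray for left-hand boards, on the robot's left (+y): fixed, white enamelled, dark rim. Point: centre of its inner floor, 6 mm above the worktop, z up. Inside 250 (x) x 170 mm (y), walls 6 mm thick, rising about 50 mm above the floor.
- right_tray_floor (a point): Tray for right-hand boards, on the robot's right (-y): same tray, same sizes and axes. Point: centre of its inner floor.
- mat: Empty black rubber mat fixed on the worktop beside the rack (on either side of it), 240 (x) x 140 mm (y), 3 mm thick: room to lay things down. Origin under its centre.
- kidney_dish: Bystander, to be left alone: white enamelled kidney dish with a dark rim, 200 x 110 mm, 36 mm high, swabs in it; origin under its centre
- brown_bottle: Bystander, to be left alone: brown glass bottle with a blue cap, 56 mm diameter, 115 mm high; origin under its centre
- pump_bottle: Bystander, to be left alone: white pump-dispenser bottle, 72 mm diameter, 207 mm high; origin under its centre
- jug: Bystander, to be left alone: clear 1 litre measuring jug, about 108 mm across plus a handle, 150 mm high, a blue bath thermometer standing in it; origin under its centre
- tape_roll: Bystander, to be left alone: roll of white dressing tape lying flat, 64 mm diameter, 25 mm high; origin under its centre
Mind the look-alikes: they are no part of the job. Leave any orange look-alike of the left_board alone.

How it is judged:
At the end, for the whole second after the job is handed in: The left-hand board lies in the left tray and the right-hand board in the right tray, each flat on the tray floor with its channel up (within 0.15 rad, centre within 7 mm of the height it has lying flat, 15 mm above the floor), at rest; every bystander is within 40 mm of where it stood (x of left_board_center in the frame of left_tray_floor between -0.125 and 0.125 m and y of left_board_center in the frame of left_tray_floor between -0.085 and 0.085 m and z of left_board_center in the frame of left_tray_floor between 0.008 and 0.022 m and angle between left_board_center's own x axis and vertical above 2.99159 rad and linear speed of each of left_board, right_board below 0.02 m/s and x of right_board_center in the frame of right_tray_floor between -0.125 and 0.125 m and y of right_board_center in the frame of right_tray_floor between -0.085 and 0.085 m and z of right_board_center in the frame of right_tray_floor between 0.008 and 0.022 m and angle between right_board_center's own x axis and vertical below 0.15 rad and distance of each of kidney_dish, brown_bottle, pump_bottle, jug, tape_roll from where it was at the start of the episode below 0.04 m); the robot touches nothing.
It fails at once if the left-hand board is put into a tray on edge or steeply tilted (low in it and over 0.5 rad from flat, channel up), or is dropped into it (over 0.5 m/s there, out of the fingers: about a 13 mm drop) ((x of left_board_center in the frame of left_tray_floor between -0.13 and 0.13 m and y of left_board_center in the frame of left_tray_floor between -0.09 and 0.09 m and ((z of left_board_center in the frame of left_tray_floor below 0.045 m and angle between left_board_center's own x axis and vertical below 2.64159 rad) or (z of left_board_center in the frame of left_tray_floor below 0.12 m and contact force between left_board and the fingers below 0.05 N and linear speed of left_board above 0.5 m/s))) or (x of left_board_center in the frame of right_tray_floor between -0.13 and 0.13 m and y of left_board_center in the frame of right_tray_floor between -0.09 and 0.09 m and ((z of left_board_center in the frame of right_tray_floor below 0.045 m and angle between left_board_center's own x axis and vertical below 2.64159 rad) or (z of left_board_center in the frame of right_tray_floor below 0.12 m and contact force between left_board and the fingers below 0.05 N and linear speed of left_board above 0.5 m/s)))).
It fails at once if the right-hand board is put into a tray on edge or steeply tilted (low in it and over 0.5 rad from flat, channel up), or is dropped into it (over 0.5 m/s there, out of the fingers: about a 13 mm drop) ((x of right_board_center in the frame of left_tray_floor between -0.13 and 0.13 m and y of right_board_center in the frame of left_tray_floor between -0.09 and 0.09 m and ((z of right_board_center in the frame of left_tray_floor below 0.045 m and angle between right_board_center's own x axis and vertical above 0.5 rad) or (z of right_board_center in the frame of left_tray_floor below 0.12 m and contact force between right_board and the fingers below 0.05 N and linear speed of right_board above 0.5 m/s))) or (x of right_board_center in the frame of right_tray_floor between -0.13 and 0.13 m and y of right_board_center in the frame of right_tray_floor between -0.09 and 0.09 m and ((z of right_board_center in the frame of right_tray_floor below 0.045 m and angle between right_board_center's own x axis and vertical above 0.5 rad) or (z of right_board_center in the frame of right_tray_floor below 0.12 m and contact force between right_board and the fingers below 0.05 N and linear speed of right_board above 0.5 m/s)))).
It fails at once if a bystander is moved by more than 60 mm or knocked over (distance of any of kidney_dish, brown_bottle, pump_bottle, jug, tape_roll from where it was at the start of the episode above 0.06 m or angle between any of kidney_dish, brown_bottle, pump_bottle, jug, tape_roll's own z axis and vertical above 0.6 rad).
It also fails if it takes over 72 s, if anything falls off the work surface, if the arm or the gripper's body presses on something with over 40 N, if the wrist force passes 120 N, or if a joint passes its speed limit or range.

### The arm

A 6-joint arm with a two-finger parallel gripper is mounted at the origin on the work surface. World frame = base frame: x ahead of the robot, y to its left, z up, the work surface at z = 0. Lengths are in m, angles in rad, forces in N, time in s.
With the tool pointing down it reaches from about 0.225 to 0.725 m from the base axis. Payload 3.1 kg.
Tool frame: the origin (TCP) lies at the centre of the arm's flange, where the gripper is bolted on; the fingertips stand 173 mm ahead of it and the grasp point (between the pads) lies 155 mm ahead of it (tips_ahead is the distance from the TCP to the fingertips, in m); y points along the fingers, x is the direction in which the jaws open and shut, and the axes are right-handed (so a half turn about y gives the same grasp; the last joint's range is limited). The gripper opens to 85 mm and grips with 20 to 120 N. Pads are 22 mm wide; open, the fingers measure 114 mm over their backs; the gripper's body (76 mm by 85 mm) begins 54 mm behind the grasp point. The pads swing forward as they close: fully open they stand 13 mm farther back than shut.
Start: joints at [-1.473, 0.048, 0.099, 1.622, 0, 1.443], TCP at [0.118, -0.512, 0.405] pointing down, gripper open.
Joint ranges: [-2.91, 2.91], [-0.99, 1.94], [-1.21, 1.42], [-2.12, 2.29], [-1.49, 1.47], [-3.14, 3.14]. Speed limits (rad/s): [2.79, 2.79, 3.14, 3.14, 3.14, 3.14].

### API

Orientations are given as a rotation vector (axis times angle).
In Python, from station import state, capture, get_calibration, sign_off, look_for, pinpoint, tips_ahead gives the robot as it stands.
- The arm moves only by the shell command python3 -m handwheel 'ROWS' [FORCE]. ROWS is JSON, a list of rows, each a list of 3 entries, a list of its own where there are three numbers: the shift along the tool's x, y, z in mm, then the turn, a rotation vector about the tool's x, y, z in degrees, then the finger opening in mm, from 0 to 85.4. In form: [[[tx, ty, tz], [rx, ry, rz], jaw], ...]. A call has 1 to 10 rows; each row shifts and turns the commanded pose from where the row before left it, along the tool's axes as they then stand; what a row does not reach is not made up. A row lasts 1/8 s, in which the tool goes at most 62.5 mm and 10.7 degrees, less where a joint would pass 70% of its speed; a pose out of reach is approached as far as the arm can. A call with a gripper value outside its range is refused whole. The fingers move at their own pace and stop on an object; FORCE is the grip in N (left out, the last holds). Time passes only in rows, so rows that do not move let the fingers close. It gives the time, the measured TCP pose, the force and the opening at its end, in the units of the state.
- state(): the state, without advancing time (a new reading comes with each control period).
- capture(name): name is "scene" or "side" or "wrist"; returns the picture (400x640x3 uint8, red, green, blue); there is no depth.
- get_calibration(name): a dict with "vertical_fov" (degrees; the focal length in pixels is half the picture's height over the tangent of half this angle, whatever the lens; pixels are square), "cx", "cy" (the principal point, pixels), "xyz" and "attitude" of the camera in the world. Camera axes: x right, y down, z forward; pixel columns grow to the right and rows downward; lengths in m; the calibration is good to about 2 mm. The wrist camera is an equidistant fisheye: a pixel r from the principal point sees the ray r / f radians off the axis. A picture is of the moment at which its call begins: read the wrist's pose just before it. get_calibration takes no time and is no camera call; for the wrist camera it gives the pose at the moment of the call.
- sign_off(): hands the job in, once; it reports no verdict.
Trained networks look in the newest picture that a camera, given by its name, has taken for a name from the list of things; names that differ only in an ending like _2 or _b are one class to them, and where a whole thing is asked for, a point or a joint stands for the part that bears it (a point fixed in the world has none). Each returns a list of dicts, best first, with "p" (0 to 1); they miss things now and then, are a little off and sometimes report something else, mostly with a low value. They report only what shows in the picture. A call takes as long as a camera call. They do not tell look-alikes from the thing itself.
- look_for(camera, target): "at" ([x, y, z] in m, in the coordinates of the camera as it stood for that picture, good to about 4 mm: the middle of the surface that is visible of it).
- pinpoint(camera, target): "at" ([x, y, z] in m, in the coordinates of the camera as it stood for that picture, good to about 4 mm: a listed point, or the origin of a listed thing).
The state is a dict: "time": time; "joints": joint angles; "dq": joint speeds; "joint_efforts": joint torques, N m; "eef_pos": TCP position; "eef_rot": TCP orientation; "wrist_force": force on the tool from outside, world axes, zero at the start; "torque": the same for the moment, N m; "finger_gap": finger opening in m.
Only numpy, scipy, OpenCV 4.12 (cv2) and the standard library are available. Lean on these libraries where they do the work, as an engineer would, in place of code of your own. Each camera call takes 0.05 s, during which the arm holds its last target.

## Working session

There is one attempt and no reset: what is moved stays moved. The work goes in short steps, Python scripts to look and compute and a shell command to move; the robot and the scene stay as the last step left them, time stands still between calls to the robot, and variables do not carry over. Pictures are saved under pics/ and viewed, and the job is handed in when it is done.

```bash
mkdir -p pics; ls -la
python3 - <<'E'
from station import *
import cv2
for n in ["scene","side","wrist"]:
    im=capture(n); cv2.imwrite(f"pics/{n}0.png",im[:,:,::-1]); print(n,get_calibration(n))
print(state(), tips_ahead() if callable(tips_ahead) else tips_ahead)
E
```

```text
total 12
drwxr-xr-x  3 agent agent 4096 Dec  6 18:01 .
drwxr-xr-x 23 root  root  4096 Dec  6 18:01 ..
drwxr-xr-x  2 agent agent 4096 Dec  6 18:01 pics
scene {'vertical_fov': 51.65766257696875, 'cx': 318.92449591308355, 'cy': 196.2386422410947, 'xyz': array([1.11313444, 0.15071228, 0.96281641]), 'attitude': array([-1.69484946, -2.06487853,  0.68488767])}
side {'vertical_fov': 51.01390414703618, 'cx': 317.5456943055798, 'cy': 197.8166516374572, 'xyz': array([0.08539663, 0.6073544 , 0.83009663]), 'attitude': array([-0.7927683 ,  2.61521118, -1.03423791])}
wrist {'vertical_fov': 65.70646984690485, 'cx': 315.2487255596753, 'cy': 196.70976243882856, 'xyz': array([ 0.18801322, -0.49545195,  0.37201459]), 'attitude': array([ 2.27270947, -1.80832521, -0.2668867 ])}
{'time': 0.15, 'joints': array([-1.47278803e+00,  4.85907689e-02,  9.79436048e-02,  1.62201564e+00,
       -4.25595687e-06,  1.44298178e+00]), 'dq': array([-0.00042944, -0.00110246,  0.00359974,  0.00011428, -0.00028854,
        0.00142405]), 'joint_efforts': array([ 1.57655239e-03, -3.39259851e+01,  3.20424056e+01,  1.53698417e-02,
       -7.63788103e-05, -2.22274977e-06]), 'eef_pos': array([ 0.11751529, -0.51150938,  0.40377342]), 'eef_rot': array([-1.30621016,  1.0421259 , -1.03994828]), 'wrist_force': array([-0.25714485,  0.16261136, -0.49140167]), 'torque': array([0.01578186, 0.00562042, 0.02602449]), 'finger_gap': 0.08560741581085074} 0.1734
```

View pics/scene0.png

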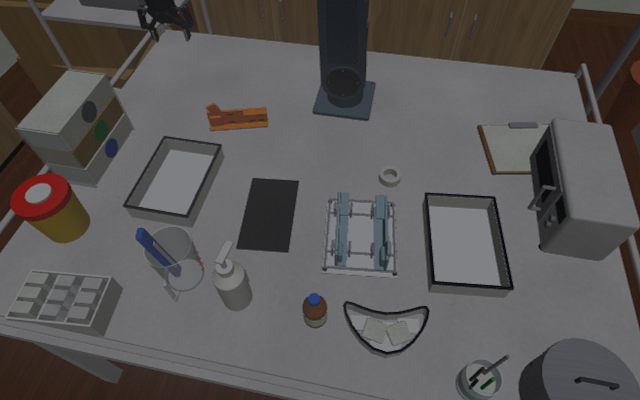

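View pics/side0.png

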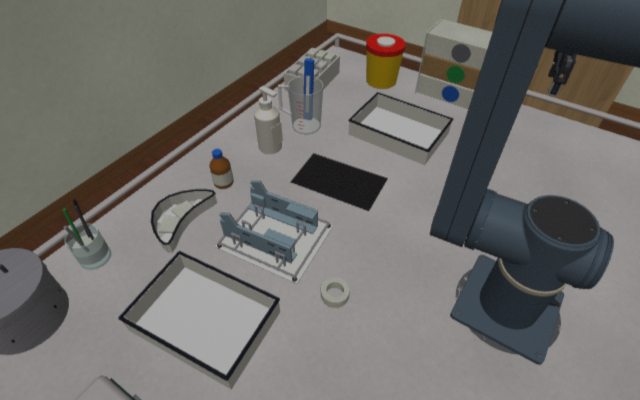

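View pics/wrist0.png

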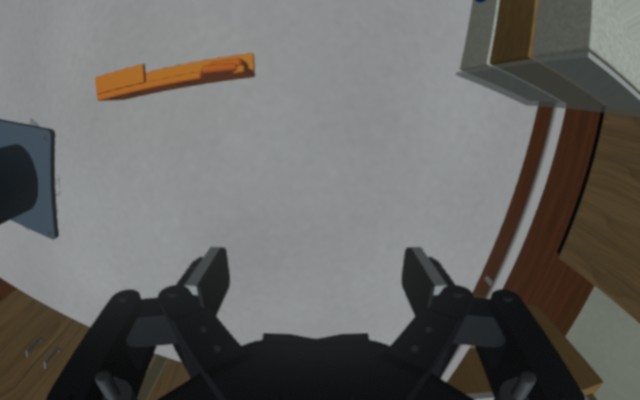

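```bash
cat > h.py <<'E'
import numpy as np, cv2, json
from scipy.spatial.transform import Rotation as R
from station import *
def w(cam,p,cal=None):
    c=cal or get_calibration(cam); return R.from_rotvec(c['attitude']).apply(p)+c['xyz']
def proj(cam,P):
    c=get_calibration(cam); q=R.from_rotvec(c['attitude']).inv().apply(np.atleast_2d(P)-c['xyz'])
    f=200/np.tan(np.radians(c['vertical_fov'])/2)
    if cam=='wrist':
        r=np.hypot(q[:,0],q[:,1]); t=np.arctan2(r,q[:,2]); k=f*t/r
        return np.c_[c['cx']+k*q[:,0],c['cy']+k*q[:,1]]
    return np.c_[c['cx']+f*q[:,0]/q[:,2],c['cy']+f*q[:,1]/q[:,2]]
def ray(cam,u,v):
    c=get_calibration(cam); f=200/np.tan(np.radians(c['vertical_fov'])/2)
    d=np.array([u-c['cx'],v-c['cy']])/f
    if cam=='wrist':
        t=np.hypot(*d); d=np.r_[d/t*np.sin(t),np.cos(t)]
    else: d=np.r_[d,1]
    return c['xyz'],R.from_rotvec(c['attitude']).apply(d)
def onz(cam,u,v,z):
    o,d=ray(cam,u,v); return o+d*(z-o[2])/d[2]
def tcp():
    s=state(); return s['eef_pos'],R.from_rotvec(s['eef_rot'])
E
python3 - <<'E'
from h import *
np.set_printoptions(precision=3,suppress=True)
p,r=tcp(); print(p); print(r.as_matrix())
for n in ["left_board_center","right_board_center","left_board","right_board","rack","left_tray_floor","right_tray_floor","mat","kidney_dish","brown_bottle","pump_bottle","jug","tape_roll"]:
  for c in ["scene","side"]:
    try:
      print(n,c,[(np.round(w(c,np.array(d['at'])),3),round(d['p'],2)) for d in pinpoint(c,n)[:4]])
    except Exception as e: print(n,c,e)
print(state()['time'])
E
```

```text
[ 0.118 -0.512  0.404]
[[ 0.224 -0.     0.975]
 [-0.975  0.002  0.224]
 [-0.002 -1.     0.   ]]
left_board_center scene [(array([0.553, 0.082, 0.05 ]), 0.86), (array([ 0.197, -0.316,  0.031]), 0.8)]
left_board_center side [(array([0.55 , 0.081, 0.048]), 0.83)]
right_board_center scene [(array([0.547, 0.181, 0.053]), 0.87), (array([0.772, 0.222, 0.001]), 0.41)]
right_board_center side [(array([0.547, 0.187, 0.048]), 0.69)]
left_board scene [(array([0.552, 0.086, 0.019]), 0.94)]
left_board side [(array([0.554, 0.082, 0.02 ]), 0.92)]
right_board scene [(array([0.544, 0.178, 0.023]), 0.57)]
right_board side [(array([0.551, 0.08 , 0.047]), 0.67), (array([0.547, 0.182, 0.026]), 0.64)]
rack scene [(array([0.538, 0.13 , 0.003]), 0.65), (array([0.546, 0.18 , 0.02 ]), 0.51)]
rack side [(array([ 0.541,  0.134, -0.001]), 0.86), (array([ 0.733, -0.288,  0.   ]), 0.34)]
left_tray_floor scene []
left_tray_floor side [(array([0.52 , 0.393, 0.009]), 0.73), (array([0.547, 0.184, 0.025]), 0.32)]
right_tray_floor scene [(array([ 0.466, -0.413,  0.009]), 0.7), (array([0.774, 0.226, 0.001]), 0.6)]
right_t
[... 263 characters left out ...]
y([0.774, 0.224, 0.002]), 0.84)]
kidney_dish side [(array([ 0.769,  0.224, -0.001]), 0.77)]
brown_bottle scene [(array([0.777, 0.057, 0.003]), 0.84), (array([0.522, 0.394, 0.003]), 0.48)]
brown_bottle side [(array([ 0.781,  0.057, -0.001]), 0.85), (array([ 0.773,  0.223, -0.001]), 0.44)]
pump_bottle scene [(array([ 0.766, -0.137,  0.003]), 0.92)]
pump_bottle side [(array([ 0.764, -0.139,  0.   ]), 0.62), (array([0.549, 0.081, 0.021]), 0.62)]
jug scene [(array([ 0.736, -0.286,  0.002]), 0.65)]
jug side [(array([0.545, 0.185, 0.046]), 0.66)]
tape_roll scene [(array([0.327, 0.192, 0.005]), 0.61), (array([0.78 , 0.061, 0.004]), 0.57)]
tape_roll side [(array([ 0.325,  0.186, -0.001]), 0.93)]
1.45
```

Run:
```python
import cv2
a=cv2.imread('pics/scene0.png')[170:300,300:530]; cv2.imwrite('pics/sc_z.png',cv2.resize(a,None,fx=3.4,fy=3.4,interpolation=cv2.INTER_CUBIC))
a=cv2.imread('pics/side0.png')[160:310,200:360]; cv2.imwrite('pics/si_z.png',cv2.resize(a,None,fx=4,fy=4,interpolation=cv2.INTER_CUBIC))
```

```text
(no output)
```

View pics/sc_z.png

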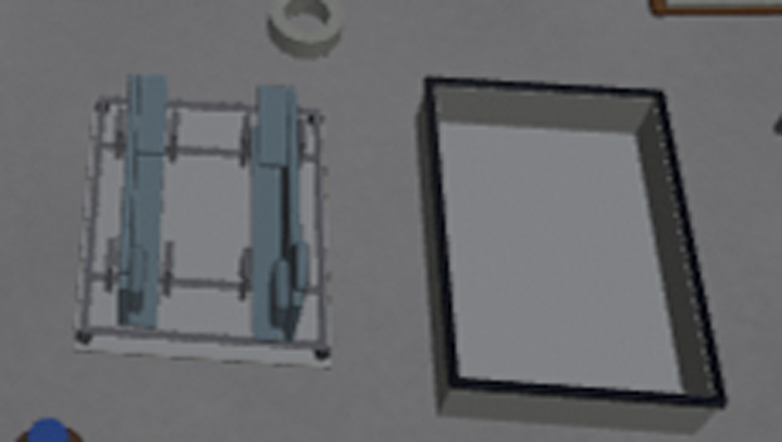

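View pics/si_z.png

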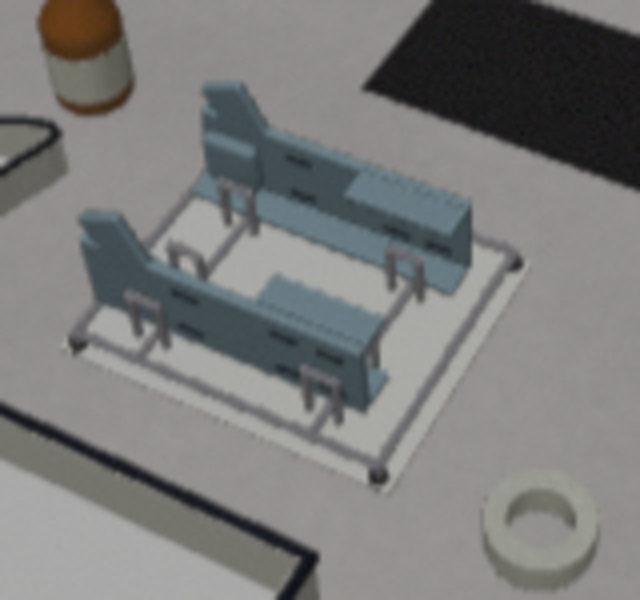

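Run:
```python
from h import *
np.set_printoptions(precision=4,suppress=True)
Z=lambda x,y:(300+x/3.4,170+y/3.4)
def show(n,pts,z):
    P=np.array([onz('scene',*Z(*p),z) for p in pts]); print(n); print(P[:,:2])
show('L lip top',[(128,75),(165,75),(165,152),(137,152)],.08)
show('R lip top',[(258,85),(297,87),(290,165),(257,163)],.08)
show('rack feet wire',[(85,337),(322,352),(315,117),(103,105)],.02)
show('Ltray inner rim',[(456,380),(710,395),(655,97),(433,85)],.056)
f=lambda n,pts,z:print(n,np.array([onz('scene',*p,z) for p in pts])[:,:2].round(4).tolist())
f('mat',[(250,178),(299,180),(289,251),(239,247)],.003)
f('Rtray rim',[(170,138),(222,145),(190,220),(128,206)],.056)
```

```text
L lip top
[[0.4628 0.0568]
 [0.4573 0.0852]
 [0.5286 0.0966]
 [0.5326 0.076 ]]
R lip top
[[0.4532 0.1577]
 [0.4494 0.1876]
 [0.5223 0.1899]
 [0.5252 0.1656]]
rack feet wire
[[0.6611 0.061 ]
 [0.6396 0.2327]
 [0.4318 0.2076]
 [0.4528 0.0356]]
Ltray inner rim
[[0.6609 0.3222]
 [0.6386 0.4926]
 [0.3877 0.4664]
 [0.4089 0.2945]]
mat [[0.404, -0.2165], [0.3839, -0.0713], [0.62, -0.0432], [0.6338, -0.1761]]
Rtray rim [[0.3396, -0.4824], [0.3375, -0.3163], [0.6081, -0.3094], [0.5978, -0.491]]
```

```bash
cat >> h.py <<'E'
def camrel():
    p,r=tcp(); c=get_calibration('wrist'); return r.inv().apply(c['xyz']-p), r.inv()*R.from_rotvec(c['attitude'])
def toolR(head):  # tool y down, z heading
    z=np.array([np.cos(head),np.sin(head),0]); y=np.array([0,0,-1.]); return R.from_matrix(np.c_[np.cross(y,z),y,z])
def plan(pt,rt):  # shift in tool mm & turn deg from present to target
    p,r=tcp(); print('shift_now_axes mm',(r.inv().apply(pt-p)*1000).round(1),'turn deg',np.degrees((r.inv()*rt).as_rotvec()).round(2),'shift_in_target_axes',(rt.inv().apply(pt-p)*1000).round(1))
E
python3 - <<'E'
from h import *
np.set_printoptions(precision=4,suppress=True)
o,q=camrel(); print(o,q.as_matrix())
import itertools
f=200/np.tan(np.radians(65.706)/2)
for pt,h in [((.40,.0,.40),.12),((.42,.10,.40),.12),((.40,0.05,.42),.226)]:
    rt=toolR(h); cp=rt.apply(o)+pt; cr=rt*q
    for P in [(.457,.085,.08),(.64,.1,.08),(.45,.19,.08),(.64,.2,.1)]:
        a=cr.inv().apply(np.array(P)-cp); r=np.hypot(*a[:2]);k=f*np.arctan2(r,a[2])/r; print(pt,P,315+k*a[0],197+k*a[1])
    plan(np.array(pt),rt)
E
```

```text
[0.0002 0.0318 0.0723] [[ 1.      0.0006 -0.0005]
 [ 0.0006 -0.2861  0.9582]
 [ 0.0005 -0.9582 -0.2861]]
(0.4, 0.0, 0.4) (0.457, 0.085, 0.08) 232.61653821218295 114.98578179422353
(0.4, 0.0, 0.4) (0.64, 0.1, 0.08) 243.3854169727466 -60.12403267935542
(0.4, 0.0, 0.4) (0.45, 0.19, 0.08) 137.85874016799767 116.8186468767892
(0.4, 0.0, 0.4) (0.64, 0.2, 0.1) 146.6930917114694 -59.62153351767688
shift_now_axes mm [-435.4    4.7  389.8] turn deg [-0.    6.06 -0.  ] shift_in_target_axes [-474.2    4.7  341.7]
(0.42, 0.1, 0.4) (0.457, 0.085, 0.08) 335.6222803468447 147.1247384302544
(0.42, 0.1, 0.4) (0.64, 0.1, 0.08) 342.8385241144178 -37.6207211939178
(0.42, 0.1, 0.4) (0.45, 0.19, 0.08) 225.45994814361225 142.59678300005578
(0.42, 0.1, 0.4) (0.64, 0.2, 0.1) 235.21564519081767 -52.875456855024254
shift_now_axes mm [-528.4    4.7  431.7] turn deg [-0.    6.06 -0.  ] shift_in_target_axes [-571.1    4.7  373.5]
(0.4, 0.05, 0.42) (0.457, 0.085, 0.08) 293.36075834520426 116.18487958024784
(0.4, 0.05, 0.42) (0.64, 0.1, 0.08) 320.0213099981839 -51.10573984644725
(0.4, 0.05, 0.42) (0.45, 0.19, 0.08) 193.6221307915302 104.18737616371455
(0.4, 0.05, 0.42) (0.64, 0.2, 0.1) 223.4361079649869 -70.37046548476349
shift_now_axes mm [-484.2  -15.3  401. ] turn deg [-0.   -0.01 -0.  ] shift_in_target_axes [-484.1  -15.3  401.1]
```

```bash
python3 -m handwheel '[[[0,0,0],[0,-10.5,0],70],[[0,0,0],[0,-10.5,0],70],[[0,0,0],[0,-10.5,0],70],[[0,0,0],[0,-10.5,0],70],[[0,0,0],[0,-10.5,0],70],[[0,0,0],[0,-10.5,0],70],[[0,0,0],[0,-10.5,0],70],[[0,0,0],[0,-10.5,0],70],[[0,0,0],[0,-10.5,0],70],[[0,0,0],[0,-10.5,0],70]]' 60
python3 -m handwheel '[[[0,0,0],[0,-10.5,0],70],[[0,0,0],[0,-10.5,0],70],[[0,0,0],[0,-10.5,0],70],[[0,0,0],[0,-10.5,0],70],[[0,0,0],[0,-10.5,0],70],[[0,0,0],[0,-10.5,0],70],[[0,0,0],[0,-5.9,0],70]]'
python3 - <<'E'
from h import *
plan(np.array([.52,.13,.42]),toolR(np.pi+.12))
E
```

```text
time: 2.7
eef_pos: [0.1175, -0.5117, 0.4047]
eef_rot: [-1.536, -0.387, 0.387]
wrist_force: [0.4, -1.0, 0.6]
finger_gap: 0.0702
time: 3.58
eef_pos: [0.1175, -0.5117, 0.4047]
eef_rot: [-1.148, -1.299, 1.299]
wrist_force: [0.5, 0.3, -0.9]
finger_gap: 0.0703
shift_now_axes mm [ 587.4  -15.3 -478.3] turn deg [0.   0.18 0.  ] shift_in_target_axes [ 588.9  -15.3 -476.4]
```

```bash
python3 -m handwheel '[[[45.2,-1.2,-36.8],[0,0.2,0],70],[[45.2,-1.2,-36.8],[0,0,0],70],[[45.2,-1.2,-36.8],[0,0,0],70],[[45.2,-1.2,-36.8],[0,0,0],70],[[45.2,-1.2,-36.8],[0,0,0],70],[[45.2,-1.2,-36.8],[0,0,0],70],[[45.2,-1.2,-36.8],[0,0,0],70],[[45.2,-1.2,-36.8],[0,0,0],70],[[45.2,-1.2,-36.8],[0,0,0],70],[[45.2,-1.2,-36.8],[0,0,0],70]]'
python3 -m handwheel '[[[45.2,-1.2,-36.8],[0,0,0],70],[[45.2,-1.2,-36.8],[0,0,0],70],[[45.2,-1.2,-36.8],[0,0,0],70],[[0,0,0],[0,0,0],70]]'
python3 - <<'E'
from h import *
np.set_printoptions(precision=4,suppress=True)
p,r=tcp(); print(p,r.as_matrix())
im=capture('wrist'); cv2.imwrite('pics/w1.png',im[:,:,::-1]); cv2.imwrite('pics/w1z.png',cv2.resize(im[:,:,::-1],None,fx=1.25,fy=1.25))
for n in ["left_board_center","right_board_center","left_board","right_board","rack"]:
  print(n,[(np.round(w('wrist',np.array(d['at'])),3),round(d['p'],2)) for d in pinpoint('wrist',n)[:4]])
E
```

```text
time: 4.82
eef_pos: [0.4313, -0.0181, 0.4171]
eef_rot: [-1.154, -1.295, 1.294]
wrist_force: [0.1, -0.8, 0.7]
finger_gap: 0.0702
time: 5.32
eef_pos: [0.526, 0.1304, 0.4183]
eef_rot: [-1.147, -1.296, 1.298]
wrist_force: [-1.1, -0.4, 0.1]
finger_gap: 0.0698
[0.526  0.1304 0.4183] [[-0.1206 -0.0024 -0.9927]
 [ 0.9927  0.0005 -0.1206]
 [ 0.0008 -1.      0.0023]]
left_board_center [(array([0.551, 0.079, 0.05 ]), 0.84), (array([ 0.769,  0.221, -0.002]), 0.43)]
right_board_center [(array([0.542, 0.176, 0.048]), 0.82), (array([ 0.51 , -0.136,  0.002]), 0.24)]
left_board [(array([0.557, 0.083, 0.021]), 0.67)]
right_board [(array([0.77 , 0.218, 0.   ]), 0.71), (array([0.543, 0.18 , 0.021]), 0.55), (array([0.54 , 0.13 , 0.004]), 0.48)]
rack [(array([0.537, 0.13 , 0.001]), 0.89)]
```

View pics/w1z.png

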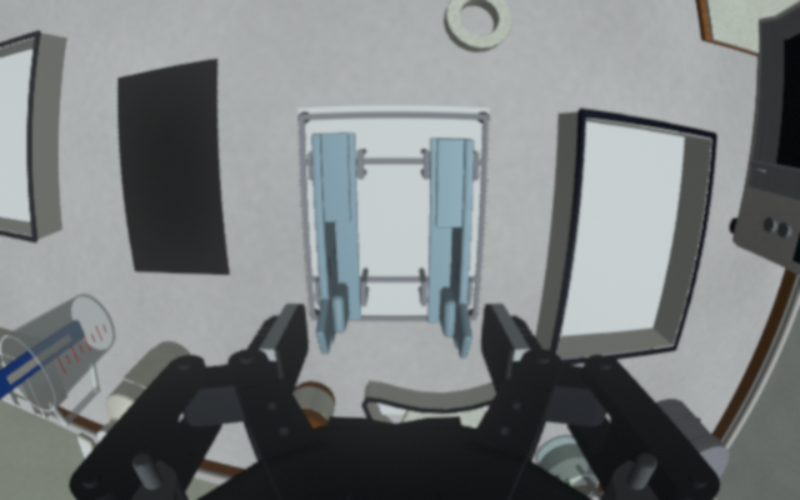

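Run:
```python
import cv2
a=cv2.imread('pics/w1.png')[90:290,235:395]; cv2.imwrite('pics/w1c.png',cv2.resize(a[:150],None,fx=4,fy=4,interpolation=cv2.INTER_CUBIC));cv2.imwrite('pics/w1d.png',cv2.resize(a[60:],None,fx=4,fy=4,interpolation=cv2.INTER_CUBIC))
```

```text
(no output)
```

View pics/w1c.png

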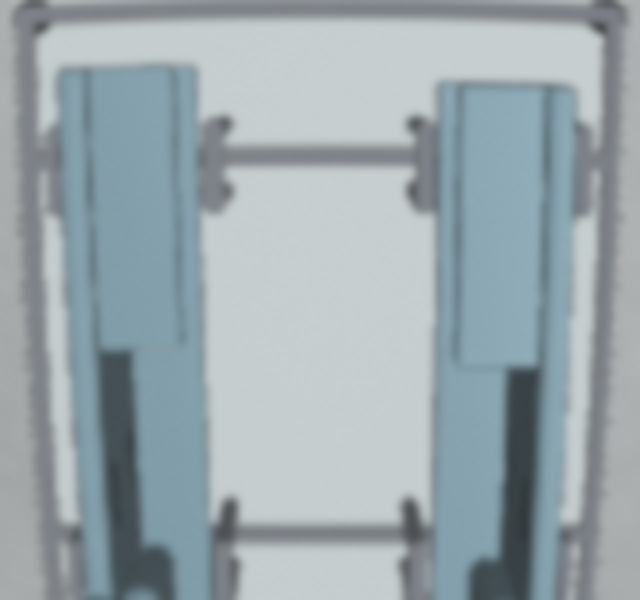

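View pics/w1d.png

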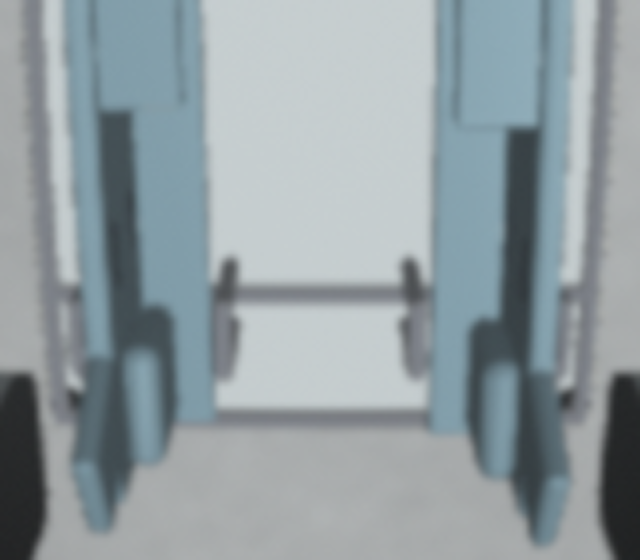

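Run:
```python
from h import *
np.set_printoptions(precision=4,suppress=True)
c=lambda x,y:onz('wrist',235+x/4,90+y/4,.08)[:2]
d=lambda x,y:onz('wrist',235+x/4,150+y/4,.08)[:2]
def an(n,oa,ia,ob,ib,lipend):
    A=(oa+ia)/2;B=(ob+ib)/2; v=B-A; u=v/np.hypot(*v); print(n,'rear',A,'thumb-start',B,'len',np.hypot(*v),'yaw deg',np.degrees(np.arctan2(v[1],v[0])),'thick',np.hypot(*(oa-ia)),np.hypot(*(ob-ib)), 'lipend y',-95+1000*(lipend-A)@u)
    print('  grip pt at y=10:',A+u*.105, 'from front', B-u*.033)
an('L',c(58,68),c(86,68),d(88,360),d(113,357),c(100,350))
an('R',c(574,88),c(547,88),d(557,374),d(530,372),c(537,367))
```

```text
L rear [0.4577 0.056 ] thumb-start [0.5997 0.0734] len 0.14305287276311202 yaw deg 6.970555922995875 thick 0.007167897765949567 0.0072148198392901096 lipend y -22.317920234094274
  grip pt at y=10: [0.5619 0.0687] from front [0.5669 0.0694]
R rear [0.4489 0.1776] thumb-start [0.5901 0.1961] len 0.14242052648413547 yaw deg 7.433102946587286 thick 0.006905229716510673 0.007771382130333441 lipend y -23.001579419696014
  grip pt at y=10: [0.553  0.1912] from front [0.5574 0.1918]
```

Run:
```python
from h import *
np.set_printoptions(precision=4,suppress=True)
p,r=tcp(); print(p)
plan(np.array([.5575,.0682,.30]),toolR(np.pi+np.radians(7)))
plan(np.array([.5575,.0682,.225]),toolR(np.pi+np.radians(7)))
```

```text
[0.5241 0.1262 0.421 ]
shift_now_axes mm [-61.4 121.  -26.4] turn deg [ 0.05 -0.47 -0.01] shift_in_target_axes [-61.7 121.  -26. ]
shift_now_axes mm [-61.4 196.  -26.4] turn deg [ 0.05 -0.47 -0.01] shift_in_target_axes [-61.7 196.  -26. ]
```

Run:
```python
from h import *
np.set_printoptions(precision=4,suppress=True)
for i in range(4):
    p,r=tcp(); c=get_calibration('wrist'); print(state()['time'],p,r.as_rotvec(),c['xyz'],state()['dq']); im=capture('wrist')
cv2.imwrite('pics/w2.png',im[:,:,::-1])
cv2.imwrite('pics/w2c.png',cv2.resize(im[90:240,235:395,::-1],None,fx=4,fy=4,interpolation=cv2.INTER_CUBIC))
```

```text
5.625 [0.5241 0.1262 0.421 ] [-1.1539 -1.2933  1.2924] [0.451  0.1176 0.3892] [-0.0042 -0.0019 -0.0002 -0.0018  0.0024  0.0004]
5.675 [0.5242 0.1262 0.421 ] [-1.154  -1.2934  1.2922] [0.4511 0.1176 0.3892] [ 0.0018  0.0037  0.0005 -0.0028  0.0015  0.0025]
5.725 [0.5242 0.1263 0.421 ] [-1.1539 -1.2935  1.2923] [0.4511 0.1177 0.3892] [ 0.0039  0.0046  0.0032 -0.0025  0.0014 -0.0003]
5.775 [0.5243 0.1264 0.4209] [-1.1537 -1.2936  1.2924] [0.4512 0.1178 0.3891] [ 0.0053  0.0071  0.0025 -0.     -0.0008  0.0003]
```

View pics/w2c.png

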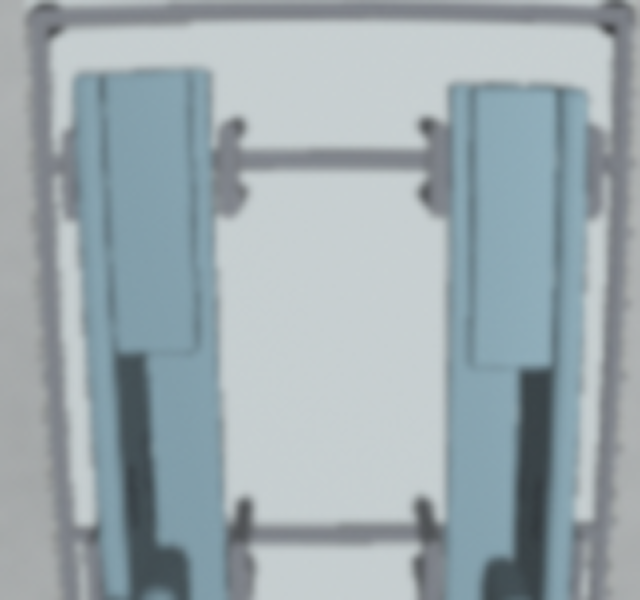

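Run:
```python
from h import *
np.set_printoptions(precision=4,suppress=True)
c=lambda x,y:onz('wrist',235+x/4,90+y/4,.08)[:2]
def an(n,oa,ia,ob,ib,lipend):
    A=(oa+ia)/2;B=(ob+ib)/2; v=B-A; u=v/np.hypot(*v); print(n,'rear',A,'yaw deg',np.degrees(np.arctan2(v[1],v[0])),'thick',np.hypot(*(oa-ia)),np.hypot(*(ob-ib)), 'lipend y',-95+1000*(lipend-A)@u)
    print('  grip pt at y=3:',A+u*.098)
    return A+u*.098
L=an('L',c(75,73),c(102,73),c(104,590),c(131,590),c(116,352))
an('R',c(586,92),c(559,92),c(572,600),c(545,600),c(550,369))
plan(np.r_[L,.30],toolR(np.pi+np.radians(7)))
plan(np.r_[L,.225],toolR(np.pi+np.radians(7)))
```

```text
L rear [0.4588 0.0608] yaw deg 7.3292723971354725 thick 0.006875019138967094 0.007579123951876286 lipend y -23.19498528920198
  grip pt at y=3: [0.556  0.0733]
R rear [0.4496 0.1812] yaw deg 7.861086415775065 thick 0.006930350127931836 0.007689334507466163 lipend y -23.45398399700997
  grip pt at y=3: [0.5466 0.1946]
shift_now_axes mm [-56.6 120.9 -25.3] turn deg [ 0.05 -0.44 -0.  ] shift_in_target_axes [-56.8 120.9 -24.9]
shift_now_axes mm [-56.6 195.9 -25.2] turn deg [ 0.05 -0.44 -0.  ] shift_in_target_axes [-56.8 195.9 -24.9]
```

```bash
python3 -m handwheel '[[[-28.5,40,-12.5],[0,0,0],45],[[-29,40,-12.5],[0,0,0],45],[[0,40,0],[0,0,0],45],[[0,0,0],[0,0,0],45],[[0,0,0],[0,0,0],45]]'
python3 - <<'E'
from h import *
im=capture('wrist'); plan(np.array([.556,.0725,.225]),toolR(np.pi+np.radians(7.2)))
cv2.imwrite('pics/w3.png',cv2.resize(im[:,:,::-1],None,fx=1.25,fy=1.25))
E
```

```text
time: 6.45
eef_pos: [0.5564, 0.0732, 0.3021]
eef_rot: [-1.154, -1.296, 1.293]
wrist_force: [-0.4, -0.7, 0.4]
finger_gap: 0.0449
shift_now_axes mm [-0.7 78.   1.2] turn deg [ 0.24 -0.55 -0.02] shift_in_target_axes [-0.8 78.   0.9]
```

View pics/w3.png

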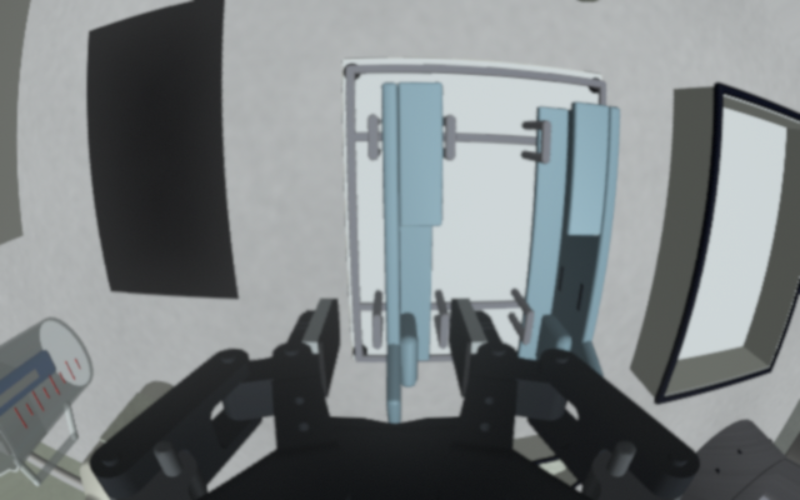

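```bash
python3 -m handwheel '[[[-0.5,40,0.5],[0,-0.4,0],45],[[0,38,0.5],[0,0,0],45],[[0,0,0],[0,0,0],45],[[0,0,0],[0,0,0],0],[[0,0,0],[0,0,0],0],[[0,0,0],[0,0,0],0],[[0,0,0],[0,0,0],0]]' 60
python3 - <<'E'
from h import *
im=capture('wrist'); print(state()['wrist_force'],state()['finger_gap'],tips_ahead() if callable(tips_ahead) else tips_ahead)
cv2.imwrite('pics/w4.png',cv2.resize(im[:,:,::-1],None,fx=1.25,fy=1.25))
E
```

```text
time: 7.38
eef_pos: [0.5565, 0.0727, 0.2255]
eef_rot: [-1.153, -1.304, 1.296]
wrist_force: [-0.4, 0.8, 6.5]
finger_gap: 0.0071
[ 0.13159196 -0.39375458  6.80535669] 0.006957719992964089 0.1734
```

View pics/w4.png

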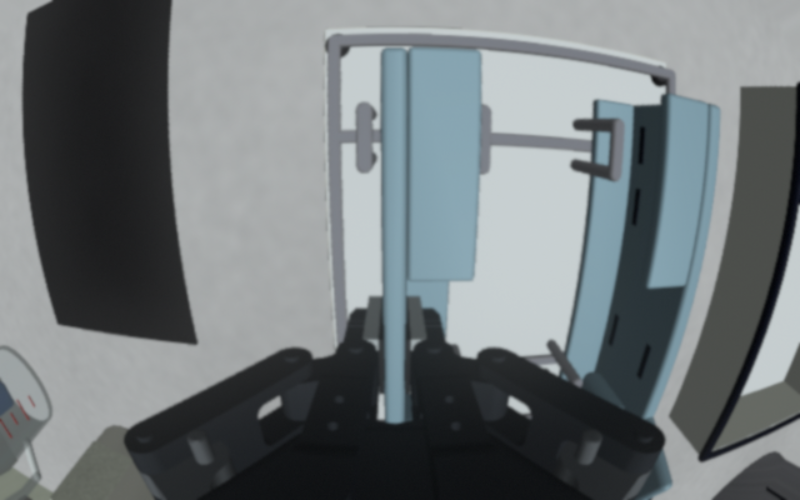

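```bash
python3 -m handwheel '[[[0,-35,0],[0,0,0],0],[[0,-35,0],[0,0,0],0],[[0,-35,0],[0,0,0],0],[[0,0,0],[0,0,0],0]]' 80
python3 - <<'E'
from h import *
print(state()['finger_gap'],state()['wrist_force']); plan(np.array([.5277,-.243,.325]),toolR(np.pi+np.radians(7.3)))
im=capture('side'); cv2.imwrite('pics/s5.png',im[:,:,::-1])
E
```

```text
time: 7.92
eef_pos: [0.5564, 0.0725, 0.3309]
eef_rot: [-1.154, -1.304, 1.296]
wrist_force: [-0.1, 0.2, -3.0]
finger_gap: 0.0067
0.006657688701291028 [-0.08427401  0.1807713  -3.00176209]
shift_now_axes mm [-309.6    5.7   67.1] turn deg [ 0.41 -0.27 -0.05] shift_in_target_axes [-309.3    5.9   68.5]
```

View pics/s5.png

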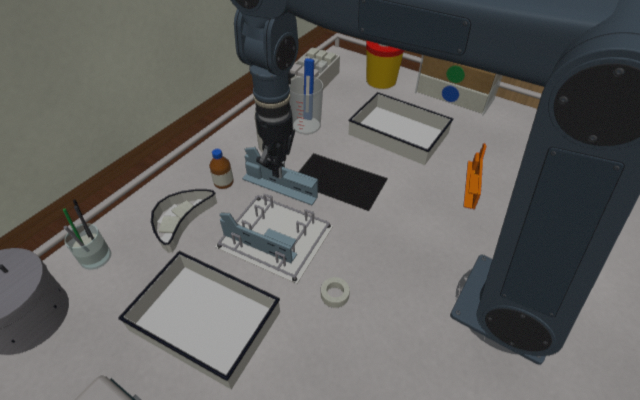

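```bash
python3 -m handwheel '[[[-51.6,1,11.3],[0,0,0],0],[[-51.6,1,11.3],[0,0,0],0],[[-51.6,1,11.3],[0,0,0],0],[[-51.6,1,11.3],[0,0,0],0],[[-51.6,1,11.3],[0,0,0],0],[[-51.6,1,11.3],[0,0,0],0],[[0,0,0],[0,0,-9],0],[[0,0,0],[0,0,-9],0]]'
python3 - <<'E'
from h import *
np.set_printoptions(precision=4,suppress=True)
print(state()['joints']); p,r=tcp(); print(p,r.as_matrix())
E
```

```text
time: 8.98
eef_pos: [0.5249, -0.2435, 0.3185]
eef_rot: [-0.894, -1.413, 1.062]
wrist_force: [-0.4, 0.7, -3.7]
finger_gap: 0.0065
[-0.6081  0.3184  0.2164  1.6894  0.2357 -0.755 ]
[ 0.5249 -0.2435  0.3185] [[-0.1137 -0.0412 -0.9927]
 [ 0.9419  0.3133 -0.1209]
 [ 0.316  -0.9488  0.0032]]
```

```bash
python3 -m handwheel '[[[0,0,0],[0,0,-9],0],[[0,0,0],[0,0,-9],0],[[0,0,0],[0,0,-9],0],[[0,0,0],[0,0,0],0],[[0,0,0],[0,0,0],0]]'
python3 - <<'E'
from h import *
np.set_printoptions(precision=4,suppress=True)
print(state()['joints']); p,r=tcp(); print(p,r.as_matrix())
rt=toolR(np.pi+np.radians(7.3))*R.from_rotvec([0,0,-np.pi/4])
plan(np.array([.5277,-.243,.175]),rt);plan(np.array([.5277,-.243,.153]),rt)
im=capture('side'); cv2.imwrite('pics/s6.png',im[:,:,::-1])
im=capture('scene'); cv2.imwrite('pics/c6.png',im[:,:,::-1])
E
```

```text
time: 9.6
eef_pos: [0.5258, -0.243, 0.3199]
eef_rot: [-0.526, -1.527, 0.711]
wrist_force: [0.9, 0.2, -2.1]
finger_gap: 0.0066
[-0.6717  0.536   0.4018  2.0555  0.5163 -0.963 ]
[ 0.5258 -0.243   0.3199] [[-0.0863 -0.0878 -0.9924]
 [ 0.703   0.7004 -0.1231]
 [ 0.7059 -0.7083  0.0013]]
shift_now_axes mm [-102.4  102.5   -2.1] turn deg [ 0.11 -0.21 -0.1 ] shift_in_target_axes [-102.6  102.3   -1.9]
shift_now_axes mm [-118.   118.1   -2.1] turn deg [ 0.11 -0.21 -0.1 ] shift_in_target_axes [-118.2  117.9   -1.9]
```

View pics/s6.png

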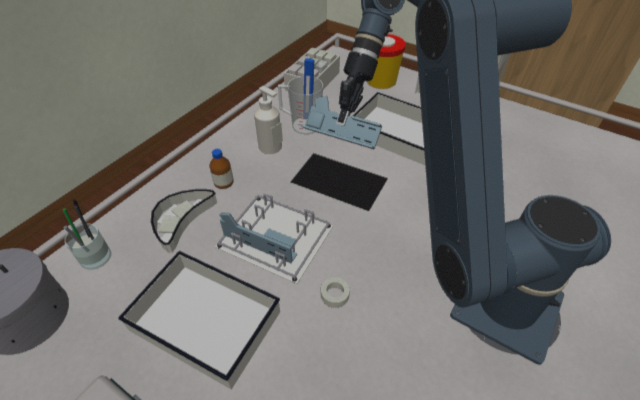

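View pics/c6.png

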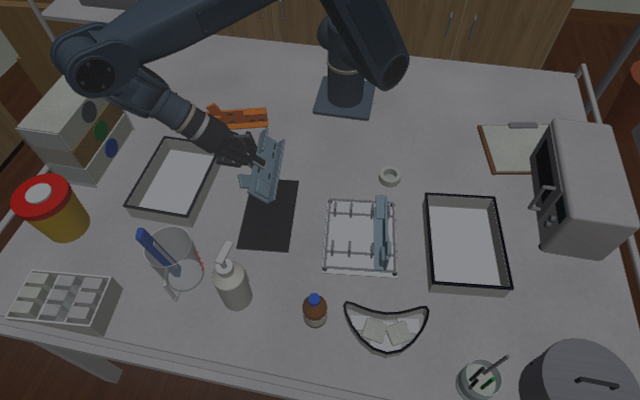

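```bash
python3 -m handwheel '[[[-34,34,-0.7],[0,0,0],0],[[-34,34,-0.7],[0,0,0],0],[[-34,34,-0.7],[0,0,0],0],[[-8,8,0],[0,0,0],0],[[0,0,0],[0,0,0],0],[[0,0,0],[0,0,0],0]]'
python3 - <<'E'
from h import *
np.set_printoptions(precision=4,suppress=True)
print(state()['joints']); p,r=tcp(); print(p,r.as_matrix())
rt=toolR(np.pi+np.radians(7.3))*R.from_rotvec([0,0,-np.pi/4])
plan(np.array([.5277,-.243,.153]),rt)
im=capture('side'); cv2.imwrite('pics/s7.png',cv2.resize(im[60:260,220:480,::-1],None,fx=3,fy=3))
E
```

```text
time: 10.45
eef_pos: [0.5288, -0.2432, 0.1686]
eef_rot: [-0.529, -1.53, 0.71]
wrist_force: [1.3, 0.7, -1.6]
finger_gap: 0.007
[-0.6695  0.6324  0.2326  1.7855  0.5199 -0.9619]
[ 0.5288 -0.2432  0.1686] [[-0.089  -0.084  -0.9925]
 [ 0.7035  0.7001 -0.1224]
 [ 0.7051 -0.7091 -0.0032]]
shift_now_axes mm [-10.7  11.3   1.1] turn deg [ 0.32 -0.06 -0.16] shift_in_target_axes [-10.8  11.3   1. ]
```

View pics/s7.png

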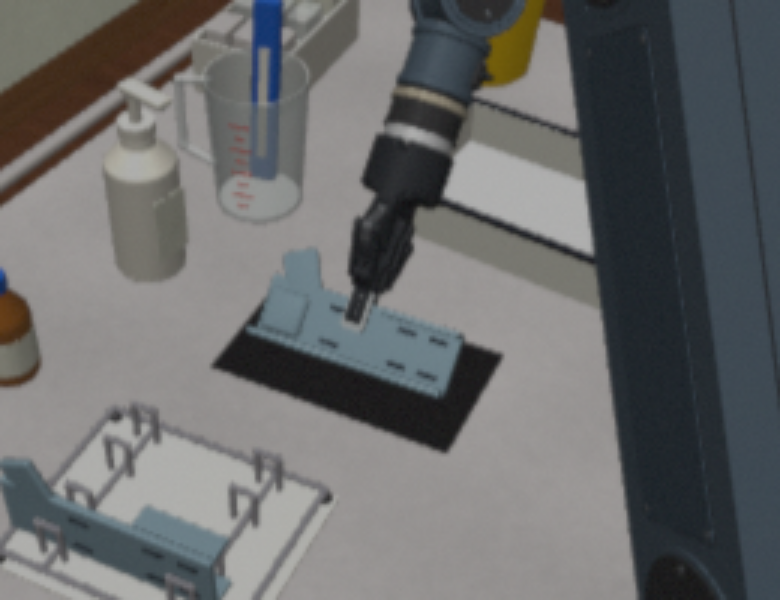

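```bash
python3 -m handwheel '[[[-7,7,0],[0,0,0],0],[[-3,3,0],[0,0,0],0],[[0,0,0],[0,0,0],0]]'
python3 -m handwheel '[[[-1.5,1.5,0],[0,0,0],0],[[0,0,0],[0,0,0],0]]'
```

```text
time: 10.88
eef_pos: [0.5279, -0.2428, 0.1515]
eef_rot: [-0.526, -1.528, 0.708]
wrist_force: [-0.3, -0.0, -2.2]
finger_gap: 0.0065
time: 11.12
eef_pos: [0.5278, -0.243, 0.151]
eef_rot: [-0.526, -1.528, 0.707]
wrist_force: [-1.6, -0.9, 5.2]
finger_gap: 0.0064
```

```bash
python3 -m handwheel '[[[0,0,0],[0,0,0],15],[[0,0,0],[0,0,0],30],[[0,0,0],[0,0,0],45],[[0,0,0],[0,0,0],45]]'
python3 - <<'E'
from h import *
im=capture('side'); cv2.imwrite('pics/s8.png',cv2.resize(im[60:260,220:480,::-1],None,fx=3,fy=3))
im=capture('wrist'); cv2.imwrite('pics/w8.png',im[:,:,::-1])
E
```

```text
time: 11.62
eef_pos: [0.5278, -0.2426, 0.1491]
eef_rot: [-0.525, -1.528, 0.709]
wrist_force: [0.1, 0.5, -0.3]
finger_gap: 0.0448
```

View pics/s8.png

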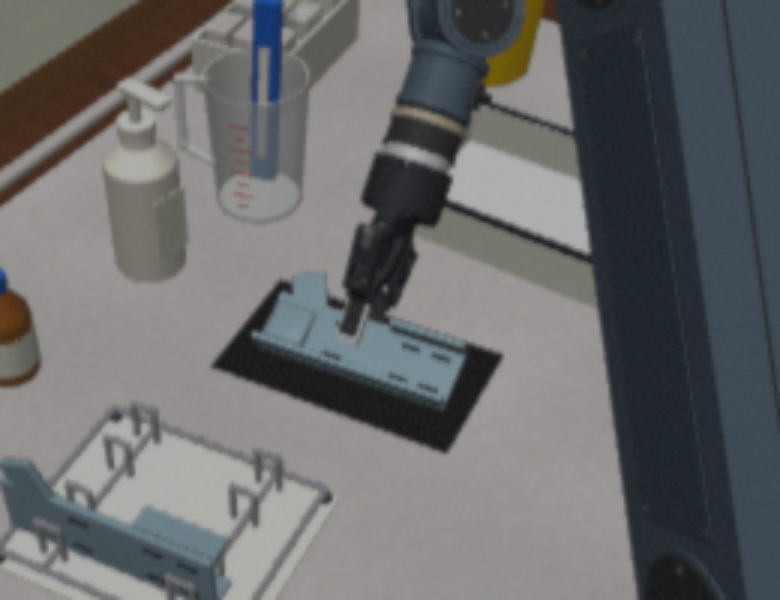

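View pics/w8.png

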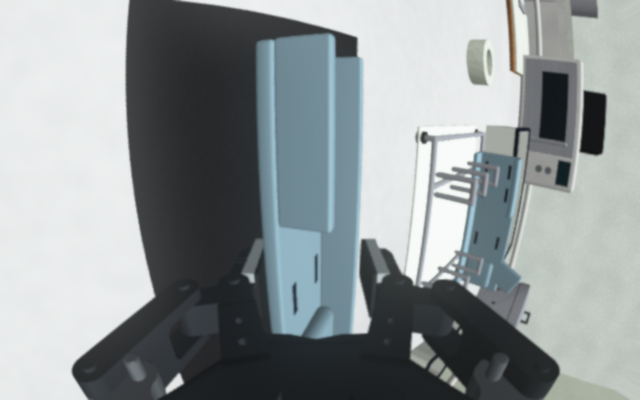

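```bash
python3 -m handwheel '[[[0,-25,0],[0,0,0],60],[[0,-35,0],[0,0,0],60],[[0,-50,0],[0,0,0],60],[[35,-50,0],[0,0,0],70],[[0,0,0],[0,0,9],70],[[0,0,0],[0,0,9],70],[[0,0,0],[0,0,9],70],[[0,0,0],[0,0,9],70],[[0,0,0],[0,0,9],70]]'
python3 - <<'E'
from h import *
im=capture('side'); cv2.imwrite('pics/s9.png',cv2.resize(im[60:260,220:480,::-1],None,fx=3,fy=3))
p,r=tcp(); print(p,state()['joints'])
plan(np.array([.525,-.10,.36]),toolR(np.pi+np.radians(7.3)))
im=capture('wrist'); cv2.imwrite('pics/w9.png',im[:,:,::-1])
E
```

```text
time: 12.85
eef_pos: [0.5386, -0.3303, 0.288]
eef_rot: [-1.153, -1.297, 1.302]
wrist_force: [0.1, 0.2, 0.3]
finger_gap: 0.0701
[ 0.53842912 -0.3288565   0.28822196] [-0.65338335  0.32455075  0.18380196  1.42409852 -0.00510323 -0.77745131]
shift_now_axes mm [228.2 -73.6 -15. ] turn deg [ 0.04 -0.19 -0.45] shift_in_target_axes [228.7 -71.8 -15.8]
```

View pics/s9.png

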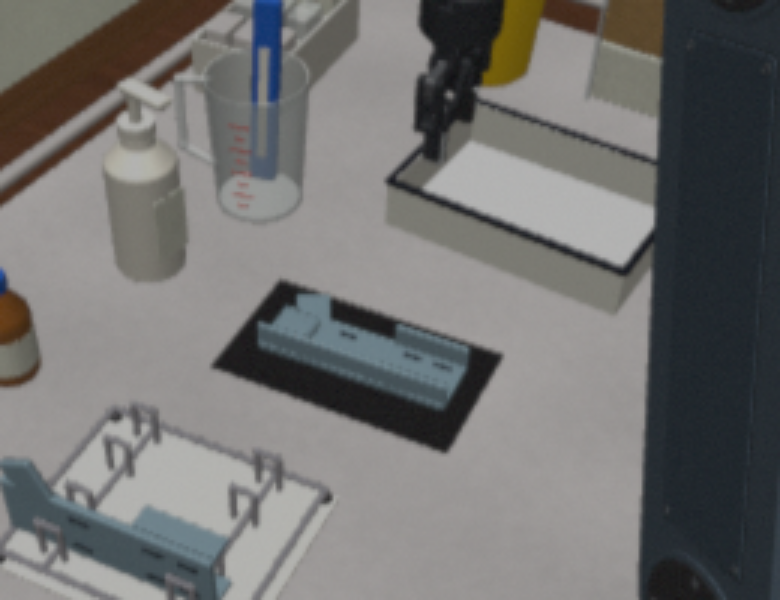

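View pics/w9.png

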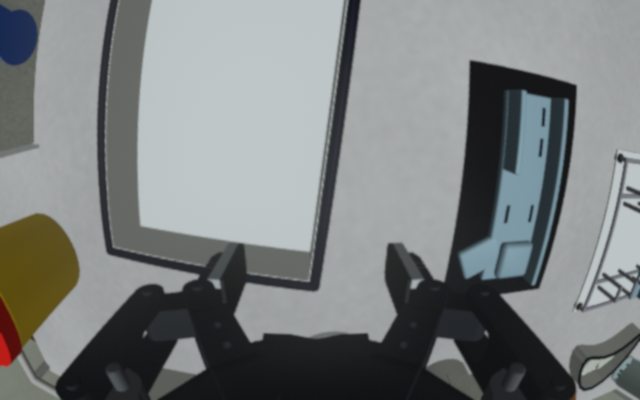

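```bash
python3 -m handwheel '[[[53.5,-17.5,-4],[0,0,0],75],[[53.5,-17.5,-4],[0,0,0],75],[[53.5,-17.5,-4],[0,0,0],75],[[53.5,-17.5,-3],[0,0,0],75],[[0,0,0],[0,0,0],75],[[0,0,0],[0,0,0],75],[[0,0,0],[0,0,0],75]]'
python3 - <<'E'
from h import *
np.set_printoptions(precision=4,suppress=True)
p,r=tcp(); print(p,r.as_matrix())
im=capture('wrist'); cv2.imwrite('pics/w10.png',cv2.resize(im[:300,:,::-1],None,fx=1.25,fy=1.25))
cv2.imwrite('pics/w10c.png',cv2.resize(im[80:280,180:400,::-1],None,fx=3,fy=3,interpolation=cv2.INTER_CUBIC))
for n in ["left_board_center","mat","left_board"]:
  print(n,[(np.round(w('wrist',np.array(d['at'])),3),round(d['p'],2)) for d in pinpoint('wrist',n)[:4]])
E
```

```text
time: 13.82
eef_pos: [0.5274, -0.1174, 0.3564]
eef_rot: [-1.147, -1.297, 1.298]
wrist_force: [-0.2, -1.0, -0.1]
finger_gap: 0.075
[ 0.5274 -0.1174  0.3564] [[-0.1208 -0.0019 -0.9927]
 [ 0.9927  0.0011 -0.1208]
 [ 0.0013 -1.      0.0018]]
left_board_center [(array([ 0.507, -0.128,  0.015]), 0.75)]
mat [(array([0.523, 0.391, 0.009]), 0.47)]
left_board [(array([ 0.511, -0.099,  0.019]), 0.9), (array([ 0.471, -0.414,  0.004]), 0.6)]
```

View pics/w10.png

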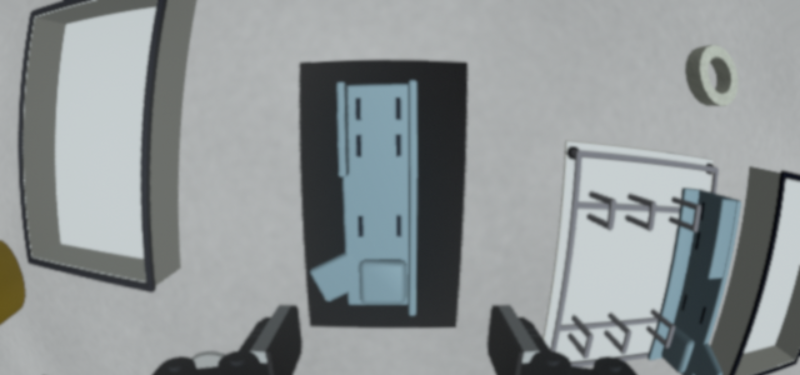

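View pics/w10c.png

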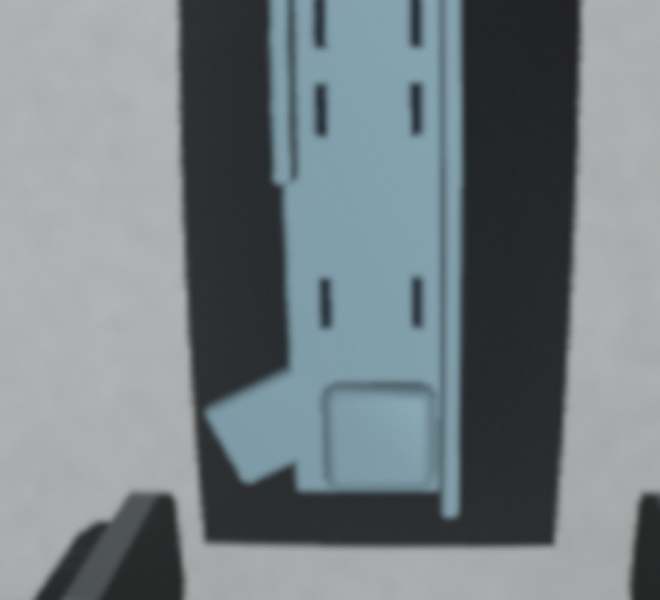

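Run:
```python
from h import *
np.set_printoptions(precision=4,suppress=True)
a=lambda x,y:onz('wrist',x/1.25,y/1.25,.033)[:2]
c=lambda x,y:onz('wrist',180+x/3,80+y/3,.033)[:2]
p,r=tcp();print(p)
rr=a(417.5,81); rl=a(336.5,82); ll=c(272,185); fr=c(460,518); fr2=c(463,185)
v=fr-rr; yaw=np.arctan2(v[1],v[0]); u=v/np.hypot(*v); n=np.array([-u[1],u[0]])
print(rr,rl,ll,fr,'len',np.hypot(*v),'width',(rr-rl)@n,(fr2-ll)@n,'yaw',np.degrees(yaw),'yaw left lip',np.degrees(np.arctan2(*(ll-rl)[::-1])),'lipend',-95+1e3*(ll-rr)@u)
C=(rr+fr)/2-.03*n; print('center',C, rr+.095*u-.03*n, fr-.095*u-.03*n)
G=C-.033*u; print('grasp',G)
plan(np.r_[G,.26],toolR(np.pi+yaw));
```

```text
[ 0.5273 -0.1172  0.3567]
[ 0.4123 -0.1136] [ 0.4196 -0.1732] [ 0.4916 -0.164 ] [ 0.5994 -0.0889] len 0.18876744886861987 width 0.06013102983058476 0.06038204368420106 yaw 7.493951996638623 yaw left lip 7.327276593848639 lipend -22.908107204035815
center [ 0.5097 -0.131 ] [ 0.5104 -0.1309] [ 0.5091 -0.1311]
grasp [ 0.477  -0.1353]
shift_now_axes mm [-12.   96.7  52. ] turn deg [-0.07 -0.55  0.05] shift_in_target_axes [-11.4  96.7  52.2]
```

```bash
python3 -m handwheel '[[[-6,33,26],[0,-0.3,0],80],[[-6,33,26],[0,-0.3,0],80],[[0,30,0],[0,0,0],80],[[0,0,0],[0,0,0],80],[[0,0,0],[0,0,0],80]]' 60
python3 - <<'E'
from h import *
np.set_printoptions(precision=4,suppress=True)
plan(np.array([.477,-.1353,.179]),toolR(np.pi+np.radians(7.45)))
im=capture('wrist'); cv2.imwrite('pics/w11.png',im[:,:,::-1])
E
```

```text
time: 14.65
eef_pos: [0.4778, -0.135, 0.2625]
eef_rot: [-1.145, -1.307, 1.306]
wrist_force: [1.7, -0.4, -0.3]
finger_gap: 0.08
shift_now_axes mm [-0.1 83.5  0.9] turn deg [ 0.07  0.17 -0.04] shift_in_target_axes [-0.2 83.5  0.8]
```

View pics/w11.png

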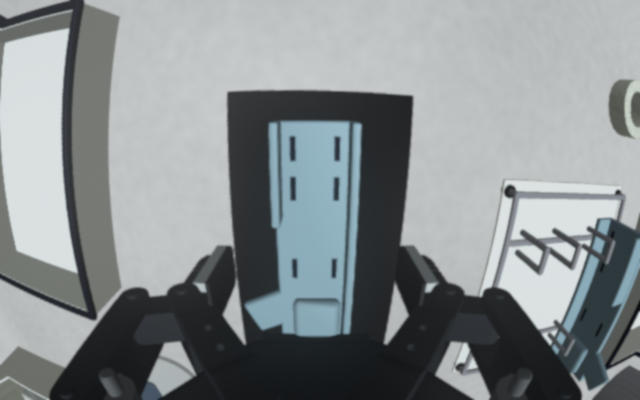

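```bash
python3 -m handwheel '[[[0,40,0.5],[0,0,0],80],[[0,35,0.5],[0,0,0],80],[[0,8,0],[0,0,0],80],[[0,0,0],[0,0,0],80]]' 
python3 -m handwheel '[[[0,0,0],[0,0,0],50],[[0,0,0],[0,0,0],50],[[0,0,0],[0,0,0],50],[[0,0,0],[0,0,0],50]]' 60
python3 - <<'E'
from h import *
print(state()['wrist_force'])
im=capture('wrist'); cv2.imwrite('pics/w12.png',im[:,:,::-1])
E
```

```text
time: 15.2
eef_pos: [0.477, -0.135, 0.1794]
eef_rot: [-1.144, -1.307, 1.307]
wrist_force: [0.5, 0.4, 0.4]
finger_gap: 0.0801
time: 15.7
eef_pos: [0.4777, -0.1354, 0.181]
eef_rot: [-1.148, -1.309, 1.306]
wrist_force: [0.1, -0.6, 6.0]
finger_gap: 0.0587
[ 0.08616763 -0.63378438  5.96354443]
```

View pics/w12.png

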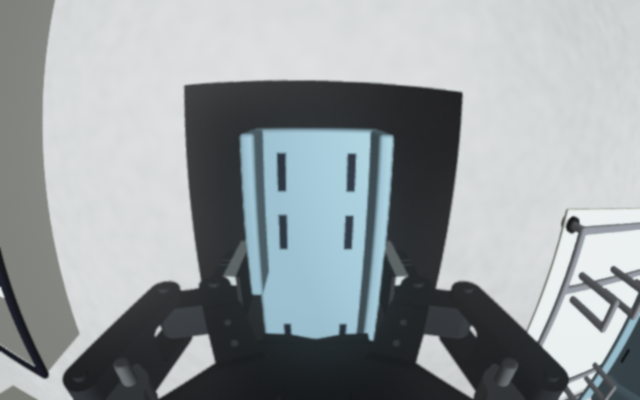

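```bash
python3 -m handwheel '[[[0,-15,0],[0,0,0],50],[[0,-45,0],[0,0,0],50],[[0,-50,0],[0,0,0],50],[[0,-50,0],[0,0,0],50],[[0,-20,0],[0,0,0],50],[[0,0,0],[0,0,0],50]]' 80
python3 - <<'E'
from h import *
print(state()['wrist_force'],state()['finger_gap'])
im=capture('wrist'); cv2.imwrite('pics/w13.png',im[:,:,::-1])
im=capture('side'); cv2.imwrite('pics/s13.png',im[:,:,::-1])
plan(np.array([.491,.390,.36]),toolR(np.pi+np.radians(6.2)))
E
```

```text
time: 16.5
eef_pos: [0.4766, -0.1349, 0.3607]
eef_rot: [-1.147, -1.308, 1.307]
wrist_force: [0.1, -0.3, -2.9]
finger_gap: 0.0584
[ 0.11513517 -0.26760762 -2.93696193] 0.058370851530925943
shift_now_axes mm [518.   -2.4 -84.7] turn deg [-0.11  1.44  0.06] shift_in_target_axes [519.9  -2.8 -71.7]
```

View pics/s13.png

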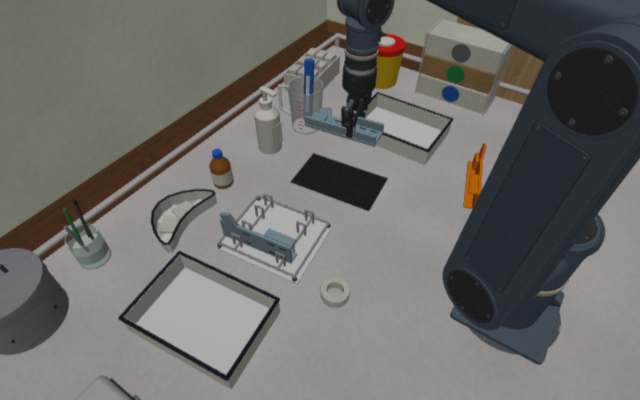

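View pics/w13.png

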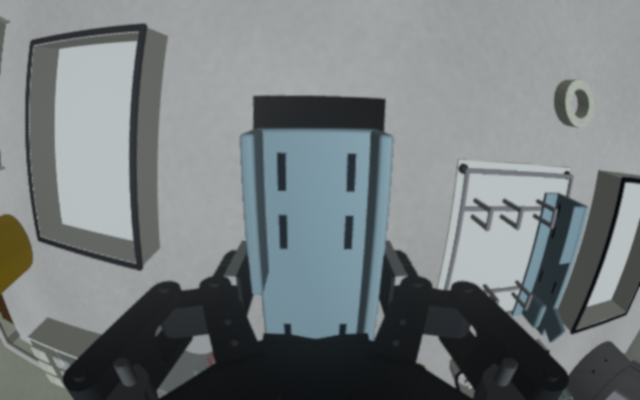

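```bash
python3 -m handwheel '[[[52,0,-8],[0,0.7,0],50],[[52,0,-7.5],[0,0.7,0],50],[[52,0,-7.2],[0,0,0],50],[[52,0,-7.2],[0,0,0],50],[[52,0,-7.2],[0,0,0],50],[[52,0,-7.2],[0,0,0],50],[[52,0,-7.2],[0,0,0],50],[[52,0,-7.2],[0,0,0],50],[[52,0,-7.2],[0,0,0],50],[[52,0,-7.2],[0,0,0],50]]'
python3 -m handwheel '[[[0,0,0],[0,0,0],50],[[0,0,0],[0,0,0],50],[[0,0,0],[0,0,0],50],[[0,0,0],[0,0,0],50]]'
python3 - <<'E'
from h import *
np.set_printoptions(precision=4,suppress=True)
im=capture('wrist'); cv2.imwrite('pics/w14.png',im[:,:,::-1])
p,r=tcp(); print(p,r.as_matrix(),state()['finger_gap'])
plan(np.array([.491,.390,.20]),toolR(np.pi+np.radians(6.2)))
E
```

```text
time: 17.85
eef_pos: [0.4898, 0.3915, 0.3552]
eef_rot: [-1.154, -1.284, 1.293]
wrist_force: [0.7, 0.4, -2.0]
finger_gap: 0.0582
time: 18.35
eef_pos: [0.4908, 0.389, 0.3586]
eef_rot: [-1.157, -1.288, 1.288]
wrist_force: [-0.2, 1.0, -2.6]
finger_gap: 0.0583
[0.4908 0.3891 0.3588] [[-0.1071  0.0003 -0.9942]
 [ 0.9942  0.0002 -0.1071]
 [ 0.0001 -1.     -0.0004]] 0.05836229276918523
shift_now_axes mm [  0.9 158.8  -0.2] turn deg [ 0.02 -0.05  0.01] shift_in_target_axes [  0.9 158.8  -0.3]
```

View pics/w14.png

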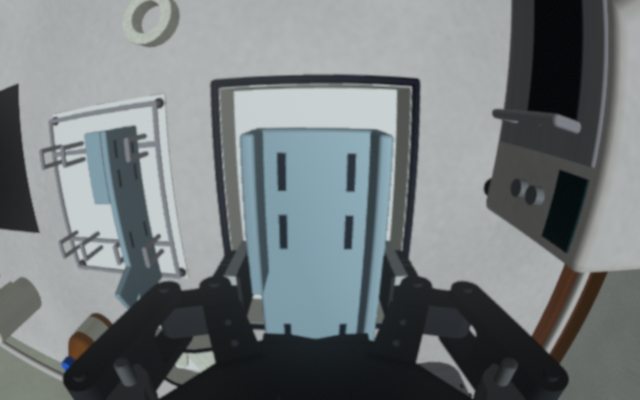

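```bash
python3 -m handwheel '[[[0.5,40,0],[0,0,0],50],[[0,50,0],[0,0,0],50],[[0,45,0],[0,0,0],50],[[0,25,0],[0,0,0],50],[[0,6,0],[0,0,0],50],[[0,0,0],[0,0,0],50],[[0,0,0],[0,0,0],50]]'
python3 - <<'E'
from h import *
np.set_printoptions(precision=4,suppress=True)
p,r=tcp(); print(p,state()['wrist_force'])
E
```

```text
time: 19.27
eef_pos: [0.4915, 0.3911, 0.1949]
eef_rot: [-1.157, -1.293, 1.285]
wrist_force: [0.2, 0.9, -2.0]
finger_gap: 0.0586
[0.4915 0.3911 0.1949] [ 0.1921  0.9264 -1.9558]
```

```bash
python3 -m handwheel '[[[0,4,0],[0,0,0],50],[[0,2,0],[0,0,0],50],[[0,0,0],[0,0,0],50]]'; python3 -m handwheel '[[[0,2,0],[0,0,0],50],[[0,0,0],[0,0,0],50]]'
```

```text
time: 19.65
eef_pos: [0.4904, 0.3906, 0.1862]
eef_rot: [-1.156, -1.289, 1.289]
wrist_force: [0.2, 0.6, -3.1]
finger_gap: 0.059
time: 19.9
eef_pos: [0.4906, 0.3907, 0.1846]
eef_rot: [-1.156, -1.289, 1.289]
wrist_force: [0.0, -0.4, -1.5]
finger_gap: 0.0587
```

```bash
python3 -m handwheel '[[[0,1.2,0],[0,0,0],50],[[0,0,0],[0,0,0],50]]'; python3 -m handwheel '[[[0,1,0],[0,0,0],50],[[0,0,0],[0,0,0],50]]'
```

```text
time: 20.15
eef_pos: [0.4906, 0.3907, 0.1843]
eef_rot: [-1.156, -1.29, 1.288]
wrist_force: [-3.3, 0.0, 4.1]
finger_gap: 0.0584
time: 20.4
eef_pos: [0.4905, 0.3907, 0.1842]
eef_rot: [-1.156, -1.29, 1.288]
wrist_force: [-4.4, -1.4, 7.1]
finger_gap: 0.0582
```

```bash
python3 -m handwheel '[[[0,0,0],[0,0,0],62],[[0,0,0],[0,0,0],68],[[0,0,0],[0,0,0],76],[[0,0,0],[0,0,0],76],[[0,-20,0],[0,0,0],76],[[0,-50,0],[0,0,0],76],[[0,-50,0],[0,0,0],76],[[0,-50,0],[0,0,0],76]]'
python3 - <<'E'
from h import *
np.set_printoptions(precision=4,suppress=True)
im=capture('side'); cv2.imwrite('pics/s15.png',im[:,:,::-1])
im=capture('wrist'); cv2.imwrite('pics/w15.png',im[:,:,::-1])
plan(np.array([.5466,.1946,.355]),toolR(np.pi+np.radians(7.6)))
E
```

```text
time: 21.4
eef_pos: [0.4903, 0.3905, 0.3557]
eef_rot: [-1.156, -1.291, 1.287]
wrist_force: [1.5, 0.5, 0.2]
finger_gap: 0.0759
shift_now_axes mm [-201.7    6.7  -33. ] turn deg [ 0.84 -1.36  0.4 ] shift_in_target_axes [-202.3    7.7  -28.4]
```

View pics/s15.png

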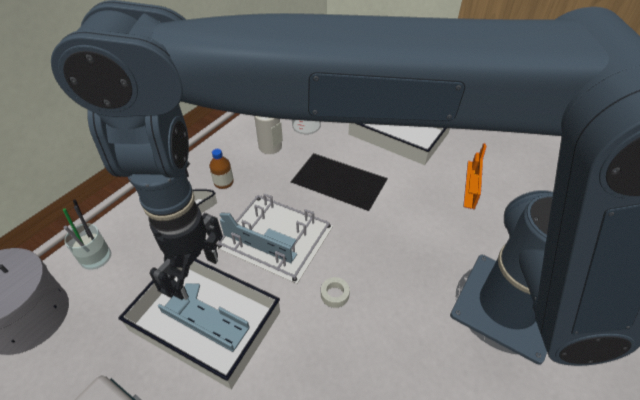

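View pics/w15.png

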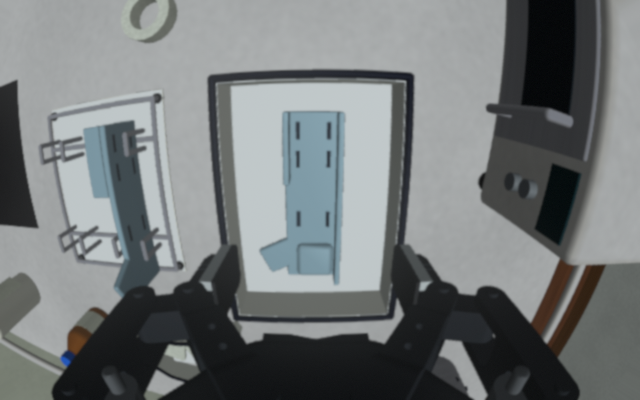

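```bash
python3 -m handwheel '[[[-50.5,-2,-8],[0,-0.7,0],45],[[-50.5,0,-7.5],[0,-0.7,0],45],[[-50.5,0,-7],[0,0,0],45],[[-50.5,0,-7],[0,0,0],45],[[0,0,0],[0,0,0],45],[[0,0,0],[0,0,0],45],[[0,0,0],[0,0,0],45]]'
python3 - <<'E'
from h import *
np.set_printoptions(precision=4,suppress=True)
p,r=tcp(); print(p); im=capture('wrist'); cv2.imwrite('pics/w16.png',im[:,:,::-1])
cv2.imwrite('pics/w16c.png',cv2.resize(im[60:260,230:420,::-1],None,fx=3,fy=3,interpolation=cv2.INTER_CUBIC))
E
```

```text
time: 22.38
eef_pos: [0.5445, 0.1949, 0.3545]
eef_rot: [-1.142, -1.308, 1.307]
wrist_force: [0.1, -0.9, 1.0]
finger_gap: 0.0448
[0.5445 0.1949 0.3545]
```

View pics/w16c.png

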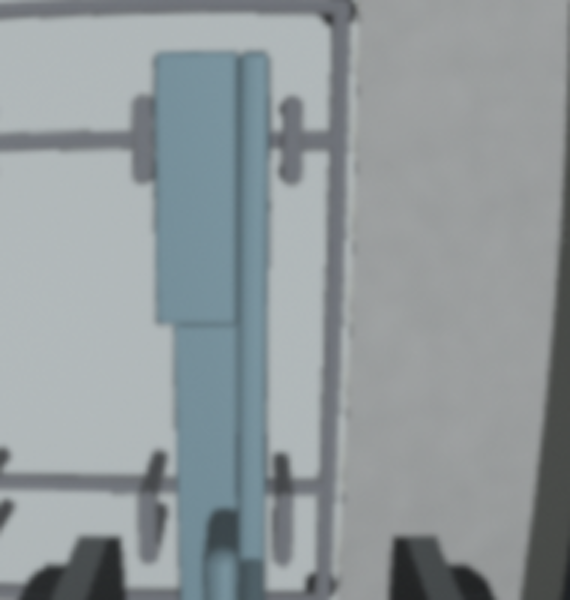

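Run:
```python
from h import *
np.set_printoptions(precision=4,suppress=True)
c=lambda x,y:onz('wrist',230+x/3,60+y/3,.08)[:2]
p,r=tcp(); print(p)
A=(c(267,53)+c(239,53))/2; B=(c(266,555)+c(240,555))/2; v=B-A; u=v/np.hypot(*v); le=c(240,325)
print('rear',A,'yaw',np.degrees(np.arctan2(v[1],v[0])),'len',np.hypot(*v),'lipend',-95+1e3*(le-A)@u)
G=A+u*.098; print(G, le+u*.025)
yaw=np.arctan2(v[1],v[0])
plan(np.r_[G,.225],toolR(np.pi+yaw))
```

```text
[0.5444 0.195  0.3544]
rear [0.4491 0.1813] yaw 7.73710655781427 len 0.13900237136602214 lipend -23.262207489983282
[0.5462 0.1945] [0.5455 0.191 ]
shift_now_axes mm [ -0.8 129.4  -1.7] turn deg [0.01 0.01 0.02] shift_in_target_axes [ -0.7 129.4  -1.7]
```

```bash
python3 -m handwheel '[[[-0.7,50,-1.7],[0,0,0],45],[[0,45,0],[0,0,0],45],[[0,30,0],[0,0,0],45],[[0,4,0],[0,0,0],45],[[0,0,0],[0,0,0],45],[[0,0,0],[0,0,0],0],[[0,0,0],[0,0,0],0],[[0,0,0],[0,0,0],0],[[0,0,0],[0,0,0],0]]' 60
python3 - <<'E'
from h import *
im=capture('wrist'); cv2.imwrite('pics/w17.png',im[:,:,::-1])
E
```

```text
time: 23.55
eef_pos: [0.5473, 0.1936, 0.2272]
eef_rot: [-1.145, -1.31, 1.304]
wrist_force: [0.1, 1.0, 5.5]
finger_gap: 0.0069
```

View pics/w17.png

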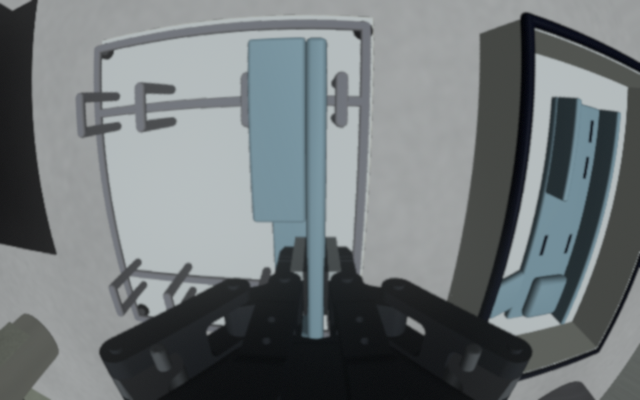

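```bash
python3 -m handwheel '[[[0,-35,0],[0,0,0],0],[[0,-35,0],[0,0,0],0],[[0,-35,0],[0,0,0],0],[[0,0,0],[0,0,0],0]]' 80
python3 - <<'E'
from h import *
print(state()['finger_gap'],state()['wrist_force']); plan(np.array([.498,-.014,.33]),toolR(np.pi+np.radians(7.5)))
E
```

```text
time: 24.1
eef_pos: [0.5475, 0.1935, 0.3329]
eef_rot: [-1.147, -1.311, 1.303]
wrist_force: [0.1, -0.5, -2.2]
finger_gap: 0.0066
0.006638394065082116 [ 0.06459056 -0.49096364 -2.16766077]
shift_now_axes mm [-199.     2.4   76.7] turn deg [0.33 0.14 0.02] shift_in_target_axes [-199.2    2.9   76.2]
```

```bash
python3 -m handwheel '[[[-50,1,19],[0,0,0],0],[[-50,1,19],[0,0,0],0],[[-50,0,19],[0,0,0],0],[[-49,0,19],[0,0,0],0],[[0,0,0],[0,0,9],0],[[0,0,0],[0,0,9],0],[[0,0,0],[0,0,9],0],[[0,0,0],[0,0,9],0],[[0,0,0],[0,0,9],0],[[0,0,0],[0,0,0],0]]'
python3 - <<'E'
from h import *
np.set_printoptions(precision=4,suppress=True)
print(state()['joints']); p,r=tcp(); print(p,r.as_matrix())
rt=toolR(np.pi+np.radians(7.5))*R.from_rotvec([0,0,np.pi/4])
plan(np.array([.498,-.014,.17]),rt)
im=capture('side'); cv2.imwrite('pics/s18.png',im[:,:,::-1])
E
```

```text
time: 25.35
eef_pos: [0.4965, -0.0131, 0.3241]
eef_rot: [-1.737, -0.865, 1.85]
wrist_force: [-0.2, 0.3, -3.4]
finger_gap: 0.0063
[ 0.0393 -0.0575 -0.249   1.2914 -0.7776 -0.1345]
[ 0.4965 -0.0131  0.3241] [[-0.1002  0.0901 -0.9909]
 [ 0.7028 -0.6985 -0.1346]
 [-0.7043 -0.7099  0.0066]]
shift_now_axes mm [107.7 110.1  -2.4] turn deg [-0.1   0.44  0.23] shift_in_target_axes [108.2 109.7  -1.4]
```

View pics/s18.png

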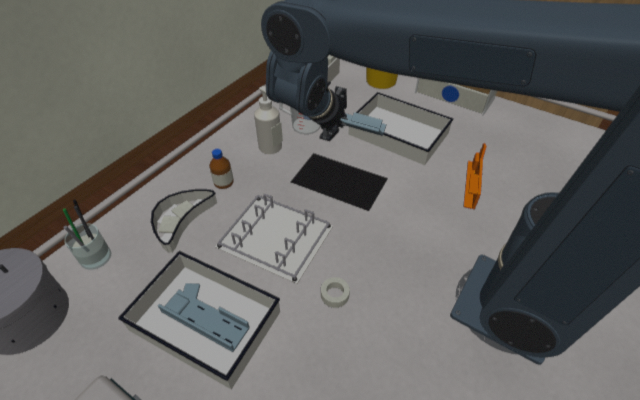

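```bash
python3 -m handwheel '[[[36,36.5,-0.8],[0,0,0],0],[[36,36.5,-0.8],[0,0,0],0],[[30,30.5,-0.8],[0,0,0],0],[[5,5,0],[0,0,0],0],[[0,0,0],[0,0,0],0],[[0,0,0],[0,0,0],0]]'
python3 - <<'E'
from h import *
np.set_printoptions(precision=4,suppress=True)
p,r=tcp(); print(p,state()['joints'])
rt=toolR(np.pi+np.radians(7.5))*R.from_rotvec([0,0,np.pi/4])
plan(np.array([.498,-.014,.153]),rt)
im=capture('scene'); cv2.imwrite('pics/c19.png',cv2.resize(im[100:300,200:460,::-1],None,fx=3,fy=3))
E
```

```text
time: 26.15
eef_pos: [0.5018, -0.0148, 0.1785]
eef_rot: [-1.752, -0.866, 1.842]
wrist_force: [0.5, 0.4, -2.8]
finger_gap: 0.0063
[ 0.5018 -0.0148  0.1785] [ 0.0362  0.0646 -0.4308  0.974  -0.7808 -0.1365]
shift_now_axes mm [19.  17.1  3.8] turn deg [ 0.29 -0.12 -0.03] shift_in_target_axes [19.  17.1  3.6]
```

View pics/c19.png

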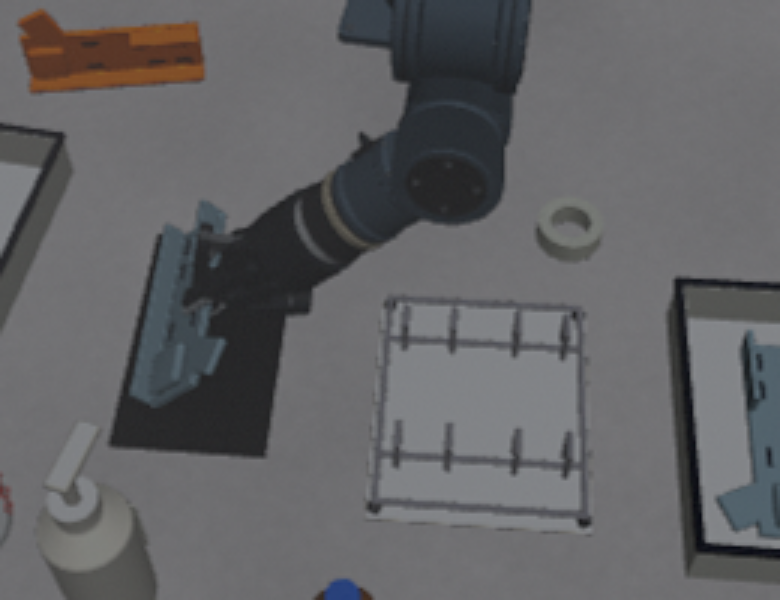

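```bash
python3 -m handwheel '[[[8,8,2],[0,0,0],0],[[7,6.5,1],[0,0,0],0],[[0,0,0],[0,0,0],0]]'
python3 -m handwheel '[[[2,2,0],[0,0,0],0],[[0,0,0],[0,0,0],0]]'
```

```text
time: 26.58
eef_pos: [0.4962, -0.0147, 0.1534]
eef_rot: [-1.744, -0.863, 1.848]
wrist_force: [-0.9, -0.4, -2.6]
finger_gap: 0.0065
time: 26.82
eef_pos: [0.4974, -0.0148, 0.1523]
eef_rot: [-1.748, -0.864, 1.846]
wrist_force: [0.5, -0.6, -1.8]
finger_gap: 0.0064
```

```bash
python3 -m handwheel '[[[1.5,1.5,0],[0,0,0],0],[[0,0,0],[0,0,0],0]]'
python3 -m handwheel '[[[1,1,0],[0,0,0],0],[[0,0,0],[0,0,0],0]]'
```

```text
time: 27.08
eef_pos: [0.4978, -0.0149, 0.1517]
eef_rot: [-1.751, -0.862, 1.847]
wrist_force: [-2.2, 1.8, 4.3]
finger_gap: 0.0066
time: 27.32
eef_pos: [0.4981, -0.015, 0.1513]
eef_rot: [-1.753, -0.861, 1.848]
wrist_force: [-5.3, 4.0, 8.9]
finger_gap: 0.0065
```

Contact made. Release and retract along the tilted axis as before.

```bash
python3 -m handwheel '[[[0,0,0],[0,0,0],15],[[0,0,0],[0,0,0],30],[[0,0,0],[0,0,0],45],[[0,0,0],[0,0,0],45],[[0,-25,0],[0,0,0],60],[[0,-35,0],[0,0,0],60],[[0,-50,0],[0,0,0],60],[[-35,-50,0],[0,0,0],70]]'
python3 - <<'E'
from h import *
np.set_printoptions(precision=4,suppress=True)
print(state()['joints'],tcp()[0])
im=capture('side'); cv2.imwrite('pics/s20.png',cv2.resize(im[60:260,220:480,::-1],None,fx=3,fy=3))
E
```

```text
time: 28.32
eef_pos: [0.4844, 0.074, 0.2853]
eef_rot: [-1.742, -0.863, 1.852]
wrist_force: [0.3, 0.3, -0.1]
finger_gap: 0.0697
[ 0.2191  0.0424 -0.2286  1.3889 -0.7816  0.1186] [0.4844 0.074  0.2853]
```

View pics/s20.png

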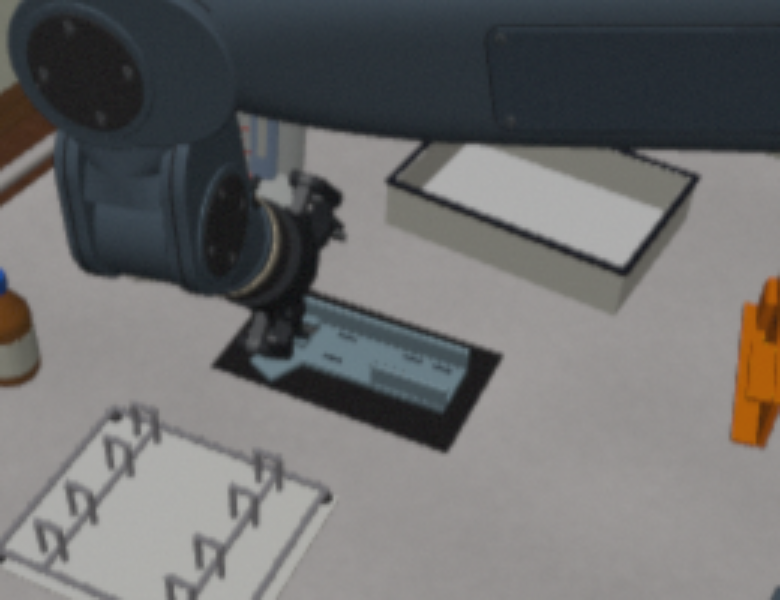

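Flat on its back. Return upright and go over it.

```bash
python3 -m handwheel '[[[0,-20,0],[0,0,-9],75],[[0,0,0],[0,0,-9],75],[[0,0,0],[0,0,-9],75],[[0,0,0],[0,0,-9],75],[[0,0,0],[0,0,-9],75],[[0,0,0],[0,0,0],75]]'
python3 - <<'E'
from h import *
plan(np.array([.527,-.118,.357]),toolR(np.pi+np.radians(7.3)))
E
```

```text
time: 29.12
eef_pos: [0.4839, 0.0856, 0.3008]
eef_rot: [-1.147, -1.305, 1.306]
wrist_force: [0.6, 0.5, 0.1]
finger_gap: 0.0749
shift_now_axes mm [-207.6  -55.8  -16.2] turn deg [ 0.04  0.2  -0.13] shift_in_target_axes [-207.5  -56.2  -16.9]
```

```bash
python3 -m handwheel '[[[-52,-14,-4],[0,0,0],80],[[-52,-14,-4],[0,0,0],80],[[-52,-14,-4],[0,0,0],80],[[-52,-14,-4],[0,0,0],80],[[0,0,0],[0,0,0],80],[[0,0,0],[0,0,0],80],[[0,0,0],[0,0,0],80]]'
python3 - <<'E'
from h import *
np.set_printoptions(precision=4,suppress=True)
p,r=tcp(); print(p); im=capture('wrist')
cv2.imwrite('pics/w21.png',cv2.resize(im[40:260,180:440,::-1],None,fx=3,fy=2.7,interpolation=cv2.INTER_CUBIC))
E
```

```text
time: 30.0
eef_pos: [0.5268, -0.1159, 0.356]
eef_rot: [-1.141, -1.307, 1.309]
wrist_force: [0.2, -0.4, 1.3]
finger_gap: 0.08
[ 0.5268 -0.1159  0.356 ]
```

View pics/w21.png

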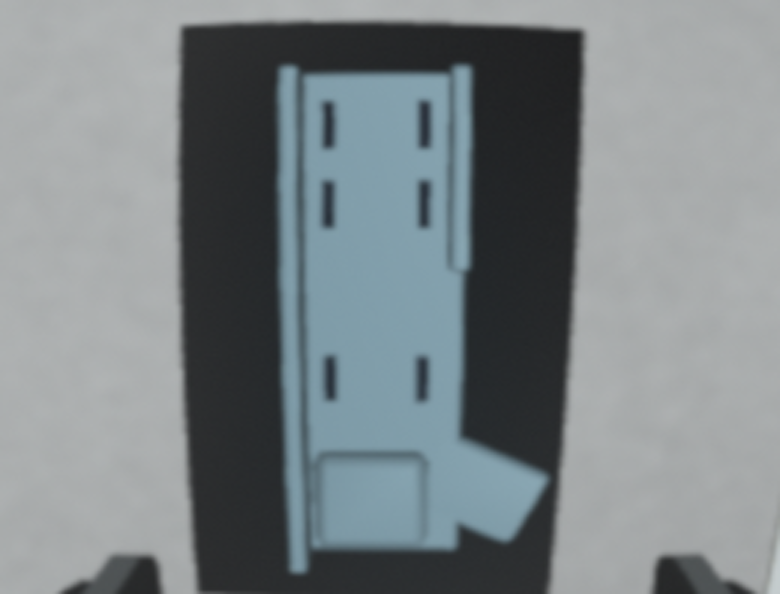

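Run:
```python
from h import *
np.set_printoptions(precision=4,suppress=True)
c=lambda x,y:onz('wrist',180+x/3,40+y/2.7,.033)[:2]
p,r=tcp();print(p)
rl=c(279,66); fl=c(290,573); rr=c(472,66); re=c(470,270); ml=c(281,270)
v=fl-rl; yaw=np.arctan2(v[1],v[0]); u=v/np.hypot(*v); n=np.array([-u[1],u[0]])
print('len',np.hypot(*v),'width',(rr-rl)@n,(re-ml)@n,'yaw',np.degrees(yaw),'yaw R',np.degrees(np.arctan2(*(re-rr)[::-1])),'lipend',-95+1e3*(re-rr)@u)
C=(rl+fl)/2+.03*n; G=C-.033*u; print('C',C,'G',G, (rr+re)/2-.03*n-.0255*u-C+.084*u)
plan(np.r_[G,.262],toolR(np.pi+yaw))
```

```text
[ 0.5268 -0.1158  0.356 ]
len 0.18900270235188601 width 0.05952185145809049 0.05953187366017486 yaw 7.308335478952377 yaw R 7.626634796326168 lipend -23.424073373121843
C [ 0.5085 -0.1283] G [ 0.4757 -0.1325] [-0.0001 -0.0003]
shift_now_axes mm [-9.7 94.1 52.8] turn deg [-0.07  0.44  0.  ] shift_in_target_axes [-10.1  94.   52.8]
```

```bash
python3 -m handwheel '[[[-5,32,26.5],[0,0.3,0],80],[[-5,32,26.3],[0,0,0],80],[[0,30,0],[0,0,0],80],[[0,0,0],[0,0,0],80],[[0,0,0],[0,0,0],80]]' 60
python3 - <<'E'
from h import *
np.set_printoptions(precision=4,suppress=True)
plan(np.array([.4757,-.1325,.179]),toolR(np.pi+np.radians(7.4)))
im=capture('wrist'); cv2.imwrite('pics/w22.png',im[:,:,::-1])
E
```

```text
time: 30.68
eef_pos: [0.4765, -0.1335, 0.2637]
eef_rot: [-1.147, -1.304, 1.304]
wrist_force: [-0.7, -0.0, 0.1]
finger_gap: 0.0799
shift_now_axes mm [ 1.1 84.7  0.8] turn deg [ 0.07  0.01 -0.05] shift_in_target_axes [ 1.1 84.7  0.7]
```

View pics/w22.png

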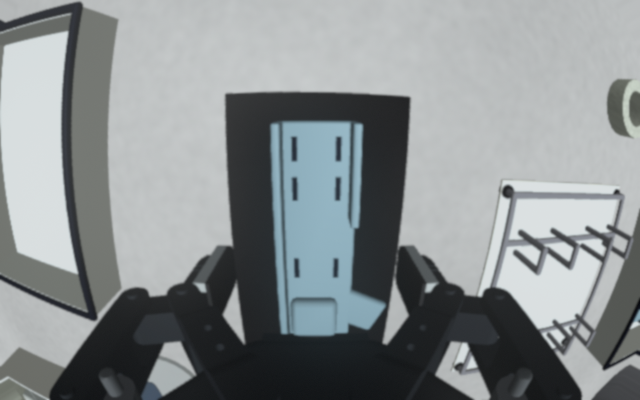

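```bash
python3 -m handwheel '[[[1,40,0.5],[0,0,0],80],[[0,36,0.3],[0,0,0],80],[[0,8,0],[0,0,0],80],[[0,0,0],[0,0,0],80],[[0,0,0],[0,0,0],50],[[0,0,0],[0,0,0],50],[[0,0,0],[0,0,0],50],[[0,0,0],[0,0,0],50]]' 60
python3 -m handwheel '[[[0,-15,0],[0,0,0],50],[[0,-35,0],[0,0,0],50],[[0,-50,0],[0,0,0],50],[[0,-50,0],[0,0,0],50],[[0,-20,0],[0,0,0],50],[[0,0,0],[0,0,0],50]]' 80
python3 - <<'E'
from h import *
np.set_printoptions(precision=4,suppress=True)
print(state()['wrist_force'])
im=capture('wrist'); cv2.imwrite('pics/w23.png',im[:,:,::-1]); cv2.imwrite('pics/w23z.png',cv2.resize(im[:,:,::-1],None,fx=1.25,fy=1.25))
print([(np.round(w('wrist',np.array(d['at'])),3),round(d['p'],2)) for d in pinpoint('wrist','right_tray_floor')])
E
```

```text
time: 31.72
eef_pos: [0.4765, -0.1337, 0.1812]
eef_rot: [-1.151, -1.305, 1.302]
wrist_force: [-0.2, 0.1, 7.0]
finger_gap: 0.0588
time: 32.48
eef_pos: [0.4755, -0.1333, 0.351]
eef_rot: [-1.15, -1.305, 1.303]
wrist_force: [-0.3, -0.0, -4.2]
finger_gap: 0.0585
[-0.2904 -0.0326 -4.2053]
[(array([ 0.466, -0.411,  0.003]), 0.63)]
```

View pics/w23z.png

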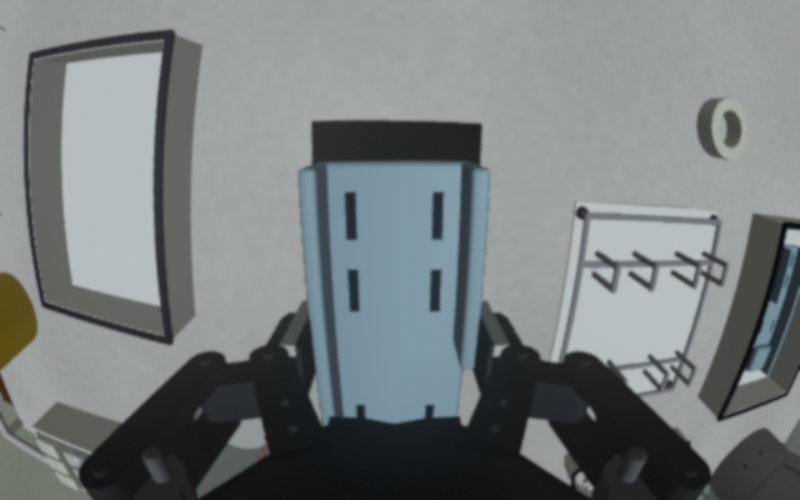

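Run:
```python
from h import *
plan(np.array([.436,-.413,.35]),toolR(np.pi))
plan(np.array([.436,-.413,.35]),toolR(np.pi+np.radians(7.4)))
```

```text
shift_now_axes mm [-272.8   -2.6   74.1] turn deg [-0.11  7.33  0.05] shift_in_target_axes [-280.    -2.5   38.7]
shift_now_axes mm [-272.8   -2.6   74.1] turn deg [-0.11 -0.07  0.05] shift_in_target_axes [-272.7   -2.5   74.4]
```

```bash
python3 -m handwheel '[[[-54.5,0,15],[0,0,0],50],[[-54.5,0,15],[0,0,0],50],[[-54.5,0,15],[0,0,0],50],[[-54.5,0,15],[0,0,0],50],[[-54.5,0,14.5],[0,0,0],50],[[0,0,0],[0,5,0],50],[[0,0,0],[0,0,0],50],[[0,0,0],[0,0,0],50],[[0,0,0],[0,0,0],50]]'
python3 - <<'E'
from h import *
np.set_printoptions(precision=4,suppress=True)
p,r=tcp(); print(p,np.degrees(np.arctan2(*r.as_matrix()[[1,0],2])),r.as_matrix()[2])
im=capture('wrist'); cv2.imwrite('pics/w24z.png',cv2.resize(im[:,:,::-1],None,fx=1.25,fy=1.25))
E
```

```text
time: 33.7
eef_pos: [0.4362, -0.412, 0.3483]
eef_rot: [-1.188, -1.24, 1.24]
wrist_force: [-0.2, 0.2, -2.9]
finger_gap: 0.0584
[ 0.4362 -0.412   0.3483] -177.55332819774878 [ 0.0005 -1.      0.0004]
```

View pics/w24z.png

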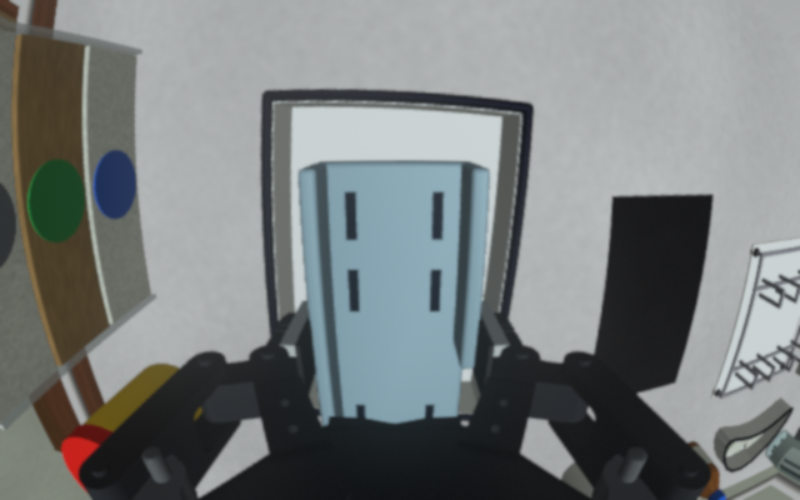

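Run:
```python
from h import *
np.set_printoptions(precision=4,suppress=True)
c=lambda x,y:onz('wrist',x/1.25,y/1.25,.056)[:2]
a=c(274,101); b=c(522,112); d=c(509,290); e=c(280,300)
print(a,b,d,e,'width',np.hypot(*(b-a)),'yaw',np.degrees(np.arctan2(-(b-a)[0],(b-a)[1])),'sides',np.degrees(np.arctan2(*(d-b)[::-1])),np.degrees(np.arctan2(*(e-a)[::-1])))
m=(a+b)/2; ya=0; print(m, m+np.array([.125,0]))
```

```text
[ 0.3413 -0.498 ] [ 0.3413 -0.3284] [ 0.4718 -0.3237] [ 0.4875 -0.4969] width 0.1696544303069425 yaw 0.0103150264954492 sides 2.0488651625824605 0.4430148662593553
[ 0.3413 -0.4132] [ 0.4663 -0.4132]
```

```bash
python3 -m handwheel '[[[-1,40,2],[0,2,0],50],[[0,50,0],[0,0,0],50],[[0,40,0],[0,0,0],50],[[0,20,0],[0,0,0],50],[[0,5,0],[0,0,0],50],[[0,0,0],[0,0,0],50],[[0,0,0],[0,0,0],50]]'
python3 -m handwheel '[[[0,4,0],[0,0,0],50],[[0,2,0],[0,0,0],50],[[0,0,0],[0,0,0],50]]'
```

```text
time: 34.62
eef_pos: [0.4347, -0.4146, 0.1956]
eef_rot: [-1.21, -1.214, 1.215]
wrist_force: [-0.5, 0.3, -3.3]
finger_gap: 0.0584
time: 35.0
eef_pos: [0.4339, -0.4139, 0.1873]
eef_rot: [-1.206, -1.213, 1.213]
wrist_force: [-0.0, 0.6, -2.9]
finger_gap: 0.0583
```

```bash
python3 -m handwheel '[[[0,2,0],[0,0,0],50],[[0,0,0],[0,0,0],50]]';python3 -m handwheel '[[[0,1.2,0],[0,0,0],50],[[0,0,0],[0,0,0],50]]';python3 -m handwheel '[[[0,1,0],[0,0,0],50],[[0,0,0],[0,0,0],50]]'
```

```text
time: 35.25
eef_pos: [0.434, -0.4139, 0.1853]
eef_rot: [-1.206, -1.213, 1.213]
wrist_force: [0.3, 0.5, -2.3]
finger_gap: 0.0583
time: 35.5
eef_pos: [0.4341, -0.414, 0.1847]
eef_rot: [-1.207, -1.214, 1.214]
wrist_force: [-0.8, -0.0, -1.8]
finger_gap: 0.0584
time: 35.75
eef_pos: [0.4341, -0.414, 0.1844]
eef_rot: [-1.207, -1.214, 1.214]
wrist_force: [-2.4, 1.5, 4.4]
finger_gap: 0.0588
```

Contact at the same height as before (0.184). Release and back off.

```bash
python3 -m handwheel '[[[0,0.5,0],[0,0,0],50],[[0,0,0],[0,0,0],50],[[0,0,0],[0,0,0],62],[[0,0,0],[0,0,0],68],[[0,0,0],[0,0,0],76],[[0,0,0],[0,0,0],76],[[0,-20,0],[0,0,0],76],[[0,-50,0],[0,0,0],76],[[0,-50,0],[0,0,0],76],[[0,-50,0],[0,0,0],76]]'
python3 -m handwheel '[[[0,-30,0],[0,0,0],76],[[0,0,0],[0,0,0],76],[[0,0,0],[0,0,0],76],[[0,0,0],[0,0,0],76]]'
python3 - <<'E'
from h import *
np.set_printoptions(precision=4,suppress=True)
for c in ['wrist','side','scene']:
    im=capture(c); cv2.imwrite(f'pics/{c}_end.png',im[:,:,::-1])
for n,cams in [("left_board_center",["side","scene"]),("right_board_center",["wrist","scene","side"]),("kidney_dish",["scene"]),("brown_bottle",["scene"]),("pump_bottle",["scene"]),("jug",["scene"]),("tape_roll",["scene"])]:
  for c in cams: print(n,c,[(np.round(w(c,np.array(d['at'])),3),round(d['p'],2)) for d in pinpoint(c,n)[:3]])
E
```

```text
time: 37.0
eef_pos: [0.4339, -0.4138, 0.3543]
eef_rot: [-1.206, -1.214, 1.214]
wrist_force: [0.5, -1.1, 0.4]
finger_gap: 0.076
time: 37.5
eef_pos: [0.4338, -0.4137, 0.3804]
eef_rot: [-1.202, -1.213, 1.212]
wrist_force: [0.2, 0.3, -0.3]
finger_gap: 0.076
left_board_center side [(array([0.522, 0.392, 0.019]), 0.91), (array([0.324, 0.185, 0.002]), 0.25)]
left_board_center scene [(array([0.527, 0.393, 0.022]), 0.61), (array([ 0.197, -0.32 ,  0.027]), 0.59)]
right_board_center wrist [(array([ 0.466, -0.415,  0.021]), 0.76)]
right_board_center scene [(array([ 0.468, -0.417,  0.022]), 0.94)]
right_board_center side [(array([0.781, 0.058, 0.002]), 0.64), (array([ 0.471, -0.411,  0.02 ]), 0.57)]
kidney_dish scene [(array([0.773, 0.224, 0.003]), 0.76), (array([ 0.465, -0.411,  0.009]), 0.42)]
brown_bottle scene [(array([0.779, 0.059, 0.001]), 0.82)]
pump_bottle scene [(array([ 0.769, -0.14 ,  0.002]), 0.78)]
jug scene [(array([ 0.735, -0.289,  0.004]), 0.58), (array([0.517, 0.428, 0.019]), 0.33)]
tape_roll scene [(array([0.328, 0.193, 0.005]), 0.6)]
```

View pics/wrist_end.png

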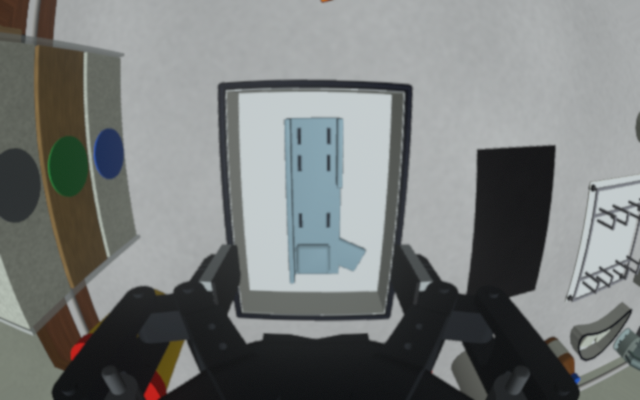

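View pics/side_end.png

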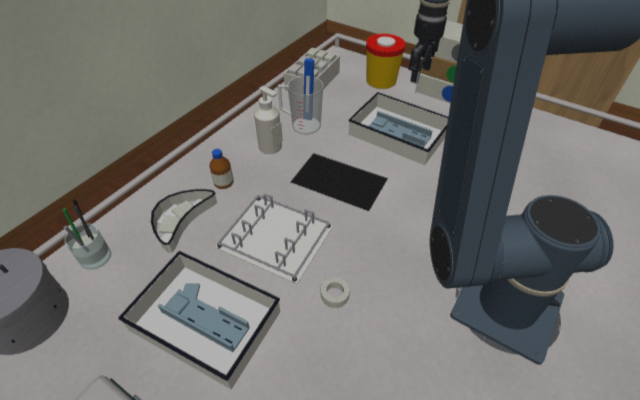

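View pics/scene_end.png

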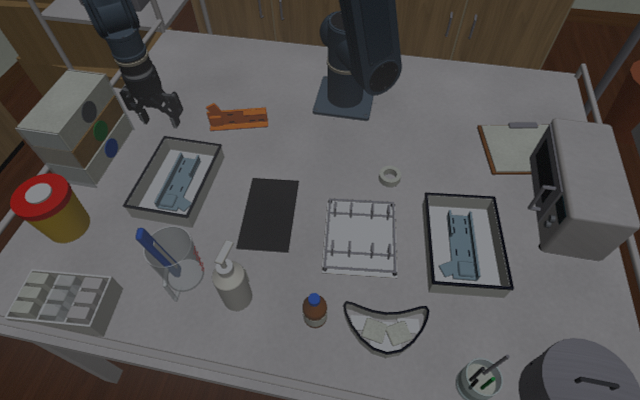

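Both boards lie flat and channel up near the centres of their trays, in the wrist view at about (315,195) on the right and in the side view at about (205,315) on the left. The bystanders are where they were and the gripper is clear, so I'm handing in.

```bash
python3 -c "
from station import *
print(sign_off())"
```

```text
the job is handed in; nothing more can be done
None
```

The left-hand board is in the left tray and the right-hand board is in the right tray. I handed the job in at about 38 s; `sign_off()` gives no verdict, so I don't have the official result.

**How it went:** I pinched each board by its bare plate edge, leaned it 45° onto the mat and let it tip onto its back. I then took it again across both lips and carried it level. Each board was set down until I felt the tray floor (4–7 N) and only then let go.

**Last checks, all from the pictures:**
- **Boards:** both look flat and channel up. Their centres are within about 5 mm of the tray centres. The networks put the centre heights at 19–22 mm, against 21 mm when lying flat, and are good to about 4 mm.
- **Bystanders:** all five read within 4 mm of where they started, and the orange look-alike was not touched.
- **Gripper:** it is clear of everything.

No check failed. The networks gave some false detections. One, at 0.64 confidence, took the brown bottle for the right-hand board's centre in the side view. The pictures showed it was wrong, so I ignored it.

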